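# Right the bottles in the tray and crank it across

## Robot

A 6-joint arm with a two-finger parallel gripper is mounted at the origin on a cart in front of the work surface, level with it; the furniture and walls round the work are solid. World frame = base frame: x ahead of the robot, y to its left, z up, the work surface at z = 0. Lengths are in m, angles in degrees, forces in N, time in s.
With the tool pointing down it reaches from about 0.375 to 0.9 m from the base axis. Payload 3.1 kg.
Tool frame: the origin (TCP) lies where the fingers leave the gripper's body, on its centre line; the fingertips stand 70 mm ahead of it and the grasp point (between the pads) lies 51 mm ahead of it; z points along the fingers, y is the line along which they close (so a half turn about z gives the same grasp; the last joint's range is limited). The gripper opens to 87 mm and grips with 3 to 60 N. Pads are 19 mm wide; open, the fingers measure 117 mm over their backs; the gripper's body (75 mm by 190 mm) begins 51 mm behind the grasp point.
Start: joints at [-87.405, 30.224, 82.088, -0, 67.689, -10.227], TCP at [0.139, -0.609, 0.292] pointing down, gripper open.
Joint ranges: [-176.69, 176.69], [-43.24, 126.21], [12.49, 139.97], [-82, 262], [0, 151.66], [-163.58, 163.58]. Speed limits (degrees/s): [159.86, 159.86, 180, 180, 180, 180].

## Interface

Orientations are given as a 3x3 rotation matrix whose columns are the frame's x, y, z axes.
In Python, from rig import readout, capture, calibration, bot, look_for gives the robot as it stands. The module is installed in compiled form; this text tells all that it offers.
- The arm moves only by the shell command python3 -m pendant 'ROWS'. ROWS is JSON, a list of rows, each a list of 7 numbers: the shift along the tool's x, y, z normalised to -1 to 1, where 1 is 200 mm, then the turn, a rotation vector about the tool's x, y, z normalised to -1 to 1, where 1 is 180 degrees, then the closure, from -1 (fully open) to 1 (shut). In form: [[dx, dy, dz, ax, ay, az, grip], ...]. A call has 1 to 8 rows; each row is the pose to reach, as a shift and turn from the pose commanded when the call began, along the tool's axes at that moment, turning the shorter way round; what a row does not reach only later rows make up. A row lasts 1/10 s, in which the tool goes at most 50 mm and 8.59 degrees, less where a joint would pass 70% of its speed; a pose out of reach is approached as far as the arm can. A call with a number of a shift or a turn outside -1 to 1 is refused whole. A call with a gripper value outside its range is refused whole. The fingers move at their own pace and stop on an object; the grip force is fixed at half the most. Time passes only in rows, so rows that repeat a pose let the fingers close. It gives the time, the measured TCP pose, the force, the opening and the grip force at its end, in the units of the state.
- readout.read_state(): the state, without advancing time (a new reading comes with each control period).
- capture(name): name is "scene" or "top" or "wrist"; returns (picture, depth): 420x560x3 uint8, red, green, blue; 420x560 float32, m along the optical axis (not along the pixel's ray), 0 where there is no reading.
- calibration(name): a dict with "mtx" (3x3 intrinsics, pixels), "T" (4x4, takes a point from camera to world coordinates); the wrist camera has in their place "mount" (4x4, takes a point from camera to tool coordinates, whose origin is the TCP and whose axes are the flange's). Camera axes: x right, y down, z forward; pixel columns grow to the right and rows downward; lengths in m; the calibration is good to about 2 mm. The wrist camera is an equidistant fisheye: a pixel r from the principal point sees the ray r / f radians off the axis. A picture is of the moment at which its call begins: read the wrist's pose just before it. calibration takes no time and is no camera call.
- bot.hand_in(): hands the job in; it is judged then, once.
Trained networks look in the newest picture that a camera, given by its name, has taken for a name from the list of things; names that differ only in an ending like _2 or _b are one class to them, and where a whole thing is asked for, a point or a joint stands for the part that bears it (a point fixed in the world has none). Each returns a list of dicts, best first, with "conf" (0 to 1); they miss things now and then, are a little off and sometimes report something else, mostly with a low value. They report only what shows in the picture. A call takes as long as a camera call. They do not tell look-alikes from the thing itself.
- look_for(thing, camera): "extent" ([left, top, right, bottom] in pixels, round what is visible of it).
The state is a dict: "time_s": time; "joint_positions": joint angles; "qvel": joint speeds; "tau": joint torques, N m; "position": TCP position; "tcp_rot": TCP orientation; "force": force on the tool from outside, world axes, zero at the start; "moment": the same for the moment, N m; "opening": opening from 0.0 (shut) to 1.0 (fully open); "grasp_force": force on a finger pad.
Only numpy, scipy, OpenCV 4.12 (cv2) and the standard library are available. Lean on these libraries where they do the work, as an engineer would, in place of code of your own. Each camera call takes 0.05 s, during which the arm holds its last target. There are 200 camera calls.

## Task

Some dropper bottles in the tray of the hand-cranked slide have fallen over, and one has rolled onto the bench beyond the slide's left end. Stand every bottle upright on the tray floor with those still standing, while the tray is still at the right where it starts; only then turn the crank, anticlockwise from above, three full turns until the tray is fully home at the left end of its travel, with every bottle still standing in it. Leave the dish and the timer behind the slide where they are.

Things in the scene. Friction and masses are not known exactly. Their poses are not given: they have to be found in the camera images.
- slide: hand-cranked belt slide, fixed: aluminium base 90 x 610 x 14 mm along its y axis (y = -350 to +260 mm); origin on the bench top, z up. A grey gearbox 86 x 90 mm, 56 mm high, carries the crank at its -y (right) end; a low stop block 34 mm high stands at its +y (left) end. Beyond it a fixed strip 8 mm high runs along the bench's left edge, at world y = 0.49 m.
- tray_floor (a point): middle of the floor of the grey open tray that rides on the slide, 34 mm above the bench; axes parallel to the slide's (y along the slide, to the left stop). Inner floor 116 x 365 mm; rim 5 mm thick, rising 5 mm above the floor. At first the tray stands at the right, its middle at y = -60 mm of the slide's frame.
- tray (a joint): travel of the tray along +y of the slide, in m: 0 at the right where it starts, 0.105 at the left end of its travel. Geared to the crank, 35 mm a turn (tray = 0.00557 x crank angle in rad); the gear cannot be driven by pushing the tray.
- crank (a joint): angle of the hand crank, in rad: 0 at the start, grows anticlockwise seen from above and moves the tray left; ends at a stop after exactly three turns, 18.85. It stays where it is left and takes about 3 N at the grip to turn.
- crank_axis (a point): point on the crank's fixed vertical axis at the height to grip (101 mm above the bench).
- crank_grip (a point): point to grip: on the upright flat black paddle fixed to the end of the 55 mm crank arm (it does not revolve on it), 101 mm above the bench. Paddle 26 mm along the arm (point x axis, which points to the crank's axis), 10 mm thick across it (y), from 73.5 to 123.5 mm above the bench, over the 9 mm thick arm. At angle 0 the arm points to -x of the slide.
- bottle_a: 10 ml dropper bottle: round body 25 mm in diameter and 44 mm high, narrower blue cap 15 mm in diameter above it, 64 mm high in all, about 30 g; rolls when lying. Origin: centre of its underside; its z axis points from underside to cap. Stands upright in the tray at the start.
- bottle_b: 10 ml dropper bottle: round body 25 mm in diameter and 44 mm high, narrower blue cap 15 mm in diameter above it, 64 mm high in all, about 30 g; rolls when lying. Origin: centre of its underside; its z axis points from underside to cap. Stands upright in the tray at the start.
- bottle_c: 10 ml dropper bottle: round body 25 mm in diameter and 44 mm high, narrower blue cap 15 mm in diameter above it, 64 mm high in all, about 30 g; rolls when lying. Origin: centre of its underside; its z axis points from underside to cap. If present, lies on its side on the tray floor at the start, cap roughly away from the robot.
- bottle_d: 10 ml dropper bottle: round body 25 mm in diameter and 44 mm high, narrower blue cap 15 mm in diameter above it, 64 mm high in all, about 30 g; rolls when lying. Origin: centre of its underside; its z axis points from underside to cap. If present, lies on its side on the tray floor at the start, cap roughly away from the robot.
- bottle_e: 10 ml dropper bottle: round body 25 mm in diameter and 44 mm high, narrower blue cap 15 mm in diameter above it, 64 mm high in all, about 30 g; rolls when lying. Origin: centre of its underside; its z axis points from underside to cap. If present, lies on its side on the tray floor at the start, cap roughly away from the robot.
- bottle_f: 10 ml dropper bottle: round body 25 mm in diameter and 44 mm high, narrower blue cap 15 mm in diameter above it, 64 mm high in all, about 30 g; rolls when lying. Origin: centre of its underside; its z axis points from underside to cap. Lies on its side on the bench beyond the slide's left end at the start, cap roughly away from the robot.
- petri_dish: bystander: round dish 69 mm in diameter, 16 mm high, on the bench behind the slide (on its far side from the robot); origin under its centre
- lab_timer: bystander: round white timer with black knob, 68 mm in diameter, 40 mm high, on the bench behind the slide (on its far side from the robot); origin under its centre
There are look-alikes about, which are no part of the job. Leave any pink look-alike of the bottle_d alone.

How it is judged:
By the outcome, as a careful person would: the job done as asked, in the order asked, and still so for the second after the job is handed in, with the robot touching nothing.
Of bottle_c, bottle_d, bottle_e only 1 to 2 are there at a start; the rules pass over those that are not, and their reading is None.
At some moment in a run one of bottle_f may be knocked a few centimetres aside while the robot is not near it.
Once in a run the grip may slacken for a moment while it holds something.
It also fails if it takes over 210 s, if anything falls off the work surface, if the arm or the gripper's body presses on something with over 40 N, if the wrist force passes 120 N, or if a joint passes its speed limit or range.

## Working session

There is one attempt and no reset: what is moved stays moved. The work goes in short steps, Python scripts to look and compute and a shell command to move; the robot and the scene stay as the last step left them, time stands still between calls to the robot, and variables do not carry over. Pictures are saved under pics/ and viewed, at most 14 in all, crops included, and the job is handed in when it is done.

```bash
mkdir -p pics; python3 - <<'E'
from rig import readout, capture, calibration, look_for
import cv2, numpy as np
print(readout.read_state())
for n in ("scene","top"):
    p,d=capture(n); cv2.imwrite(f"pics/{n}0.png",p[:,:,::-1]); np.savez(f"pics/{n}0.npz",p=p,d=d)
    c=calibration(n); print(n,c["mtx"].round(1).tolist(),c["T"].round(3).tolist())
    for t in ("bottle_a","slide","crank_grip","petri_dish","lab_timer"):
        print(t,[(np.round(r["extent"]).tolist(),round(r["conf"],2)) for r in look_for(t,n)])
print(calibration("wrist"))
E
```

```text
{'time_s': 0.0, 'joint_positions': array([-8.74032560e+01,  3.02767030e+01,  8.21553935e+01, -6.34802281e-04,
        6.76885655e+01, -1.02279639e+01]), 'qvel': array([ 0.00588676, -0.10105388, -0.00050464, -0.14185123,  0.01489941,
        0.04663244]), 'tau': array([ 4.13173202e-04, -4.40045035e+01, -1.76594549e+01,  6.33702613e-02,
        5.84321085e-02, -1.57035120e-04]), 'position': array([ 0.13872342, -0.60882122,  0.29130125]), 'tcp_rot': array([[ 9.75052808e-01,  2.21972996e-01, -1.05651937e-04],
       [ 2.21972723e-01, -9.75050607e-01,  2.10332115e-03],
       [ 3.63864514e-04, -2.07430104e-03, -9.99997782e-01]]), 'force': array([-0.04870892,  0.21196479,  0.02608722]), 'moment': array([ 0.05010632,  0.00374252, -0.00716817]), 'grasp_force': 0.0, 'opening': 0.9969380253513519}
scene [[381.9, 0.0, 280.7], [0.0, 381.9, 209.1], [0.0, 0.0, 1.0]] [[-0.869, -0.219, 0.444, 0.092], [-0.495, 0.412, -0.765, 0.732], [-0.016, -0.885, -0.466, 0.544], [0.0, 0.0, 0.0, 1.0]]
bottle_a [([237.0, 320.0, 268.0, 346.0], 0.79), ([272.0, 243.0, 297.0, 257.0], 0.67), ([298.0, 207.0, 321.0, 217.0]
[... 894 characters left out ...]
[([162.0, 192.0, 399.0, 271.0], 0.84)]
crank_grip [([378.0, 215.0, 392.0, 243.0], 0.76)]
petri_dish [([198.0, 150.0, 222.0, 175.0], 0.92)]
lab_timer [([340.0, 162.0, 362.0, 182.0], 0.7)]
{'mtx': array([[325.1922621 ,   0.        , 279.68797813],
       [  0.        , 325.1922621 , 209.60236756],
       [  0.        ,   0.        ,   1.        ]]), 'mount': array([[ 8.68163644e-04, -9.52152520e-01, -3.05622029e-01,
         8.48796172e-02],
       [ 9.99999558e-01,  7.16472555e-04,  6.08503619e-04,
        -1.29747665e-04],
       [-3.60418459e-04, -3.05622422e-01,  9.52152722e-01,
        -9.28472334e-02],
       [ 0.00000000e+00,  0.00000000e+00,  0.00000000e+00,
         1.00000000e+00]])}
```

```bash
sleep 5; ls pics
```

```text
scene0.npz
scene0.png
top0.npz
top0.png
```

```bash
python3 - <<'E'
import cv2
p=cv2.imread("pics/top0.png")[135:300,120:440]; cv2.imwrite("pics/top0c.png",cv2.resize(p,None,fx=2.5,fy=2.5,interpolation=cv2.INTER_CUBIC))
E
```

```text
(no output)
```

View pics/top0c.png

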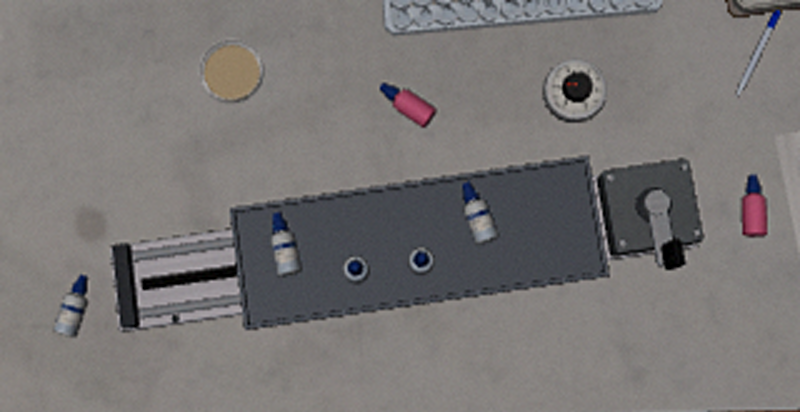

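View pics/scene0.png

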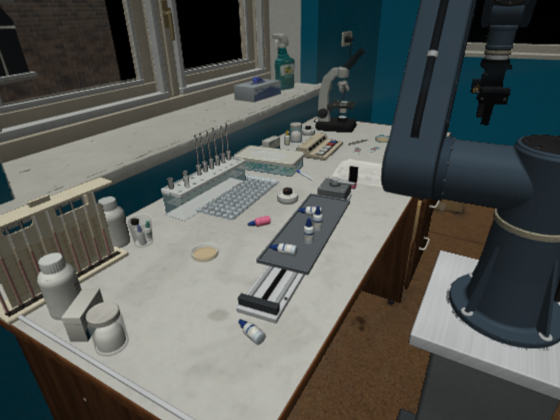

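The tray holds two standing bottles, at crop (356,268) and (421,260), and two lying ones, at (285,243) and (480,213). Bottle f is on the bench at (73,307). The pink look-alikes are at (410,105) and (754,205), both off the tray. Next I'll measure positions.

```bash
cat > h.py <<'E'
import numpy as np, cv2
from scipy.spatial.transform import Rotation as R
from rig import readout, capture, calibration, look_for
def cloud(d,n):
    c=calibration(n);v,u=np.mgrid[0:420,0:560];K=c["mtx"]
    P=np.stack([(u-K[0,2])/K[0,0]*d,(v-K[1,2])/K[1,1]*d,d],-1)
    return P@c["T"][:3,:3].T+c["T"][:3,3]
def pix(u,v,z,n):
    c=calibration(n);K=c["mtx"];r=c["T"][:3,:3]@[(u-K[0,2])/K[0,0],(v-K[1,2])/K[1,1],1]
    o=c["T"][:3,3];return o+r*(z-o[2])/r[2]
def wpix(u,v,z,s):
    "wrist pixel -> world point on plane z, s = state read before the picture"
    c=calibration("wrist");K=c["mtx"];a=np.array([u-K[0,2],v-K[1,2]]);r=np.hypot(*a);t=r/K[0,0]
    ray=np.r_[a/max(r,1e-9)*np.sin(t),np.cos(t)];M=c["mount"];Rt=s["tcp_rot"]
    o=s["position"]+Rt@M[:3,3];w=Rt@M[:3,:3]@ray;return o+w*(z-o[2])/w[2]
def pose(yaw,tilt):
    "tool x along world yaw (deg), then turned by tilt (deg) about tool y; tilt>0 fingers go forward/up"
    y=np.radians(yaw);X=np.array([np.cos(y),np.sin(y),0]);Z=np.array([0,0,-1.])
    return np.stack([X,np.cross(Z,X),Z],1)@R.from_rotvec([0,tilt,0],degrees=True).as_matrix()
def row(g,Rd,ahead=.051):
    "row bringing the point `ahead` of the TCP to g with orientation Rd"
    s=readout.read_state();T=g-Rd@[0,0,ahead];Rc=s["tcp_rot"]
    d=Rc.T@(T-s["position"])/.2;a=R.from_matrix(Rc.T@Rd).as_rotvec(degrees=True)/180
    return d.round(3).tolist(),a.round(4).tolist()
E
python3 - <<'E'
from h import *
d=np.load("pics/top0.npz")["d"];p=np.load("pics/top0.npz")["p"];W=cloud(d,"top")
q=lambda x,y:(x/2.5+120,y/2.5+135)
for n,c,z in (("tray FL",(232,208),.039),("FR",(588,157),.039),("NR",(608,275),.039),("NL",(246,328),.039)):
    print(n,pix(*q(*c),z,"top").round(3))
for n,t,b,z in (("L1",(278,213),(290,274),.0465),("L2",(466,184),(488,241),.0465),("F",(82,277),(66,335),.0125)):
    T,B=pix(*q(*t),z,"top"),pix(*q(*b),z,"top");print(n,"tip",T.round(3),"base",B.round(3),np.linalg.norm(T-B).round(3),"yaw",np.degrees(np.arctan2(*(T-B)[1::-1])).round(1))
for n,c in (("S1",(356,266)),("S2",(421,258))): print(n,pix(*q(*c),.098,"top").round(3))
print("paddle",pix(*q(674,253),.1235,"top").round(3),"axis",pix(*q(657,200),.08,"top").round(3))
for n,e in (("L1",(229,220,242,245)),("L2",(304,208,320,233)),("F",(141,244,155,270)),("pad",(380,230,396,244))):
    w=W[e[1]:e[3],e[0]:e[2]].reshape(-1,3);m=w[:,2]>(np.percentile(w[:,2],10)+.012);w=w[m];u=np.linalg.svd(w[:,:2]-w[:,:2].mean(0))[2][0]
    print(n,m.sum(),w.mean(0).round(3),w[:,2].max().round(3),np.degrees(np.arctan2(u[1],u[0])).round(1))
print("floor z",np.median(W[228:236,330:345,2]),"bench",np.median(W[280:290,250:300,2]))
E
```

```text
tray FL [0.504 0.139 0.039]
FR [ 0.546 -0.23   0.039]
NR [ 0.424 -0.243  0.039]
NL [0.381 0.126 0.039]
L1 tip [0.496 0.091 0.046] base [0.434 0.079 0.046] 0.064 yaw 10.3
L2 tip [ 0.521 -0.102  0.046] base [ 0.461 -0.122  0.046] 0.063 yaw 18.7
F tip [0.44  0.3   0.012] base [0.38  0.316 0.012] 0.062 yaw -14.8
S1 [0.435 0.011 0.098]
S2 [ 0.441 -0.053  0.098]
paddle [ 0.436 -0.292  0.123] axis [ 0.494 -0.289  0.08 ]
L1 202 [0.459 0.083 0.073] 1.213 -148.2
L2 202 [ 0.487 -0.112  0.062] 1.213 -177.5
F 205 [0.406 0.303 0.039] 1.213 78.6
pad 159 [ 0.441 -0.291  0.105] 1.213 -66.8
floor z 0.034623337969584056 bench 0.0007380177651086228
```

```bash
python3 -c "
from h import *
print(row(np.array([.45,.03,.25]),pose(8,0)))"
```

```text
([2.227, -2.772, -0.044], [-0.0, 0.0, 0.0268])
```

```bash

python3 -m pendant '[[0.742,-0.924,0,0,0,0,0],[0.742,-0.924,0,0,0,0,0],[0.742,-0.924,0,0,0,0,0],[0.742,-0.924,0,0,0,0,0],[0.742,-0.924,0,0,0,0,0],[0.742,-0.924,0,0,0,0,0]]' >/dev/null
python3 -m pendant '[[0.742,-0.924,0,0,0,0,0],[0.742,-0.924,0,0,0,0,0],[0.742,-0.924,0,0,0,0,0],[0.742,-0.924,0,0,0,0,0],[0.742,-0.924,0,0,0,0,0],[0.742,-0.924,0,0,0,0,0]]' >/dev/null
python3 -m pendant '[[0.742,-0.924,0,0,0,0.027,0],[0.742,-0.924,0,0,0,0.027,0],[0.742,-0.924,0,0,0,0.027,0],[0.742,-0.924,0,0,0,0.027,0],[0.742,-0.924,0,0,0,0.027,0],[0.742,-0.924,0,0,0,0.027,0],[0.742,-0.924,0,0,0,0.027,0]]'
python3 - <<'E'
from h import *
s=readout.read_state();print(s["position"],s["joint_positions"].round(1),s["opening"])
p,d=capture("wrist");cv2.imwrite("pics/w1.png",p[:,:,::-1])
for r in look_for("bottle_a","wrist"):
    print(np.round(r["extent"]).tolist(),round(r["conf"],2))
print("L1",row(np.array([.463,.085,.12]),pose(10.3,-45)))
E
```

```text
time_s: 2.5
position: [0.4506, 0.0292, 0.2922]
tcp_rot: [[0.99, 0.14, 0.0], [0.14, -0.99, -0.001], [0.0, 0.001, -1.0]]
force: [0.2, -1.3, 0.1]
opening: 0.503
grasp_force: 0.0
[0.45058234 0.02924312 0.29222268] [-1.05e+01  1.69e+01  1.06e+02 -1.00e-01  5.70e+01  7.15e+01] 0.5025869093076013
[282.0, 192.0, 306.0, 226.0] 0.9
[399.0, 143.0, 422.0, 203.0] 0.84
[59.0, 166.0, 84.0, 212.0] 0.83
[346.0, 32.0, 390.0, 79.0] 0.83
[341.0, 194.0, 368.0, 229.0] 0.75
[217.0, 140.0, 245.0, 197.0] 0.72
[540.0, 178.0, 560.0, 222.0] 0.62
L1 ([0.285, -0.279, 0.68], [-0.0051, -0.2498, -0.0129])
```

View pics/w1.png

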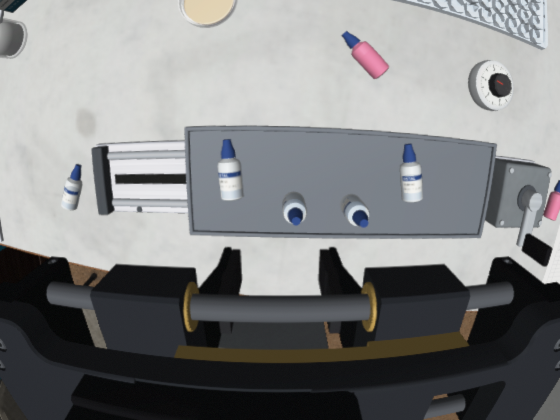

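The wrist view shows L1 with its tip at (227,140) and base at (231,198). L2 runs from (407,144) to (413,202), and F from (78,165) to (69,209). The crank paddle is at about (538,248).

```bash
python3 - <<'E'
from h import *
s=readout.read_state()
for n,t,b,z in (("L1",(227,139.5),(231.5,199),.0465),("L2",(407,143.5),(412.5,202),.0465),("F",(78.5,164.5),(69,209.5),.0125)):
    T,B=wpix(*t,z,s),wpix(*b,z,s);L=np.linalg.norm(T-B);g=B+(T-B)/L*.030
    print(n,"tip",T.round(3),"base",B.round(3),L.round(3),"yaw",np.degrees(np.arctan2(*(T-B)[1::-1])).round(1),"g30",g.round(4))
for n,c in (("FL",(186,127)),("FR",(496,144)),("NR",(482,237)),("NL",(190,233))): print(n,wpix(*c,.039,s).round(3))
E
```

```text
L1 tip [0.495 0.09  0.046] base [0.431 0.079 0.046] 0.065 yaw 10.2 g30 [0.4605 0.0839 0.0465]
L2 tip [ 0.521 -0.103  0.046] base [ 0.456 -0.125  0.046] 0.068 yaw 19.3 g30 [ 0.4846 -0.1152  0.0465]
F tip [0.441 0.296 0.013] base [0.375 0.316 0.013] 0.069 yaw -17.0 g30 [0.4035 0.3077 0.0125]
FL [0.503 0.138 0.039]
FR [ 0.546 -0.23   0.039]
NR [ 0.423 -0.248  0.039]
NL [0.381 0.125 0.039]
```

```bash
python3 -c "
from h import *
print(row(np.array([.463,.085,.12]),pose(10.3,-45),.063))"
```

```text
([0.327, -0.281, 0.638], [-0.0051, -0.2498, -0.0129])
```

```bash

python3 -m pendant '[[0.327,-0.281,0.3,-0.005,-0.25,-0.013,0],[0.327,-0.281,0.3,-0.005,-0.25,-0.013,0],[0.327,-0.281,0.3,-0.005,-0.25,-0.013,0],[0.327,-0.281,0.4,-0.005,-0.25,-0.013,0],[0.327,-0.281,0.5,-0.005,-0.25,-0.013,0],[0.327,-0.281,0.638,-0.005,-0.25,-0.013,0],[0.327,-0.281,0.638,-0.005,-0.25,-0.013,0],[0.327,-0.281,0.638,-0.005,-0.25,-0.013,0]]'
python3 - <<'E'
from h import *
s=readout.read_state();print(s["joint_positions"].round(1), (s["position"]+s["tcp_rot"]@[0,0,.063]).round(4))
print("L1 down",row(np.array([.463,.085,.0475]),pose(10.3,-45),.063))
p,d=capture("wrist");cv2.imwrite("pics/w2.png",p[:,:,::-1])
E
```

```text
time_s: 3.4
position: [0.5066, 0.0931, 0.1647]
tcp_rot: [[0.695, 0.178, -0.697], [0.127, -0.984, -0.125], [-0.708, -0.001, -0.706]]
force: [0.1, 0.6, 0.8]
opening: 0.501
grasp_force: 0.0
[ 1.  48.3 80.5 -6.5 95.9 82.7] [0.4627 0.0853 0.1202]
L1 down ([0.258, 0.002, 0.256], [-0.0005, 0.0005, 0.0002])
```

View pics/w2.png

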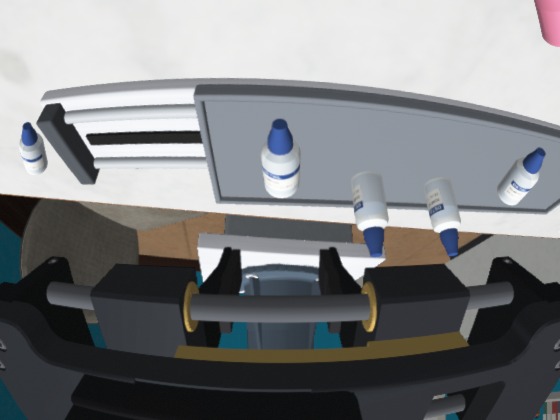

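The bottle (281,160) sits centred between the fingers, so I'll descend, grip and lift.

```bash

python3 -m pendant '[[0.13,0.001,0.13,0,0,0,0],[0.2,0.002,0.2,0,0,0,0],[0.24,0.002,0.238,0,0,0,0],[0.258,0.002,0.256,0,0,0,0],[0.258,0.002,0.256,0,0,0,0]]'
python3 -m pendant '[[0,0,0,0,0,0,1],[0,0,0,0,0,0,1],[0,0,0,0,0,0,1],[0,0,0,0,0,0,1],[0,0,0,0,0,0,1]]'
python3 -m pendant '[[-0.1,0,-0.1,0,0,0,1],[-0.3,0,-0.3,0,0,0,1],[-0.5,0,-0.5,0,0,0,1],[-0.5,0,-0.5,0,0,0,1]]'
python3 - <<'E'
from h import *
s=readout.read_state();print(s["joint_positions"].round(1), (s["position"]+s["tcp_rot"]@[0,0,.063]).round(4))
print("up",row(np.array([.475,.090,.16]),pose(10.3,45),.063))
E
```

```text
time_s: 3.95
position: [0.5071, 0.0944, 0.0922]
tcp_rot: [[0.695, 0.181, -0.696], [0.128, -0.984, -0.127], [-0.707, -0.001, -0.707]]
force: [0.1, -0.4, 0.2]
opening: 0.5
grasp_force: 0.0
time_s: 4.45
position: [0.5074, 0.0945, 0.0925]
tcp_rot: [[0.696, 0.181, -0.695], [0.128, -0.984, -0.127], [-0.707, -0.001, -0.707]]
force: [1.3, 0.6, 2.1]
opening: 0.278
grasp_force: 29.9
time_s: 4.85
position: [0.5087, 0.0944, 0.2379]
tcp_rot: [[0.701, 0.181, -0.69], [0.128, -0.984, -0.127], [-0.702, 0.0, -0.712]]
force: [0.5, 0.1, -0.5]
opening: 0.282
grasp_force: 29.9
[  1.1  42.6  78.6  -6.7 102.8  81.9] [0.4653 0.0864 0.1931]
up ([-0.163, -0.009, 0.394], [0.0001, 0.4976, 0.0007])
```

```bash

python3 -m pendant '[[-0.163,-0.009,0.1,0,0.5,0,1],[-0.163,-0.009,0.2,0,0.5,0,1],[-0.163,-0.009,0.3,0,0.5,0,1],[-0.163,-0.009,0.394,0,0.5,0,1],[-0.163,-0.009,0.394,0,0.5,0,1],[-0.163,-0.009,0.394,0,0.5,0,1],[-0.163,-0.009,0.394,0,0.5,0,1],[-0.163,-0.009,0.394,0,0.5,0,1]]' > /dev/null
python3 - <<'E'
from h import *
s=readout.read_state();print(s["joint_positions"].round(1), (s["position"]+s["tcp_rot"]@[0,0,.063]).round(4))
print("up",row(np.array([.475,.090,.16]),pose(10.3,45),.063))
E
```

```text
[ -7.   23.  124.5  24.8  16.8  49.4] [0.4464 0.0936 0.1404]
up ([0.02, 0.034, -0.018], [-0.0094, 0.1477, -0.0005])
```

```bash

python3 -m pendant '[[0.02,0.034,-0.018,-0.009,0.148,0,1],[0.02,0.034,-0.018,-0.009,0.148,0,1],[0.02,0.034,-0.018,-0.009,0.148,0,1],[0.02,0.034,-0.018,-0.009,0.148,0,1],[0.02,0.034,-0.018,-0.009,0.148,0,1],[0.02,0.034,-0.018,-0.009,0.148,0,1],[0.02,0.034,-0.018,-0.009,0.148,0,1]]'
python3 - <<'E'
from h import *
s=readout.read_state();print(s["joint_positions"].round(1), (s["position"]+s["tcp_rot"]@[0,0,.063]).round(4))
print("up",row(np.array([.475,.090,.16]),pose(10.3,45),.063))
E
```

```text
time_s: 6.35
position: [0.4306, 0.0994, 0.2026]
tcp_rot: [[0.827, 0.239, 0.509], [0.143, -0.965, 0.221], [0.544, -0.11, -0.832]]
force: [-0.2, -0.2, -0.3]
opening: 0.278
grasp_force: 29.9
[-12.   25.5 132.5 108.5  19.9 -38.9] [0.4626 0.1133 0.1502]
up ([-0.005, 0.083, -0.026], [-0.04, 0.0668, -0.0066])
```

```bash
python3 -m pendant '[[0.08,0.083,0.03,-0.04,0.067,-0.007,1],[0.08,0.083,0.03,-0.04,0.067,-0.007,1],[0.08,0.083,0.03,-0.04,0.067,-0.007,1],[0.08,0.083,0.03,-0.04,0.067,-0.007,1],[0.08,0.083,0.03,-0.04,0.067,-0.007,1],[0.08,0.083,0.03,-0.04,0.067,-0.007,1],[0.08,0.083,0.03,-0.04,0.067,-0.007,1],[0.08,0.083,0.03,-0.04,0.067,-0.007,1]]'
python3 - <<'E'
from h import *
s=readout.read_state();print(s["joint_positions"].round(1), (s["position"]+s["tcp_rot"]@[0,0,.063]).round(4))
print("up",row(np.array([.49,.090,.075]),pose(10.3,45),.063))
E
```

```text
time_s: 7.15
position: [0.4513, 0.0872, 0.2049]
tcp_rot: [[0.695, 0.181, 0.696], [0.128, -0.984, 0.128], [0.707, 0.0, -0.707]]
force: [-0.2, 0.9, -0.6]
opening: 0.279
grasp_force: 29.9
[-11.   31.  137.2 152.7  34.3 -82.4] [0.4951 0.0952 0.1603]
up ([-0.323, 0.021, 0.28], [-0.0004, -0.0001, 0.0004])
```

```bash
python3 -m pendant '[[-0.1,0.01,0.1,0,0,0,1],[-0.2,0.02,0.2,0,0,0,1],[-0.28,0.02,0.28,0,0,0,1],[-0.3,0.02,0.3,0,0,0,1],[-0.3,0.02,0.3,0,0,0,1],[-0.3,0.02,0.3,0,0,0,1]]'
python3 - <<'E'
from h import *
s=readout.read_state();print(s["joint_positions"].round(1), (s["position"]+s["tcp_rot"]@[0,0,.063]).round(4))
print("up",row(np.array([.495,.090,.065]),pose(10.3,45),.063))
p,d=capture("scene");cv2.imwrite("pics/s3.png",cv2.resize(p[160:300,190:400,::-1],None,fx=3.5,fy=3.5))
E
```

```text
time_s: 7.75
position: [0.4519, 0.0834, 0.1206]
tcp_rot: [[0.695, 0.181, 0.696], [0.128, -0.984, 0.128], [0.708, 0.0, -0.706]]
force: [0.7, 0.2, -0.7]
opening: 0.279
grasp_force: 29.9
[-11.8  49.7 139.9 160.7  54.1 -94.5] [0.4957 0.0914 0.0761]
up ([-0.042, 0.006, 0.036], [-0.0004, -0.0003, 0.0004])
```

View pics/s3.png

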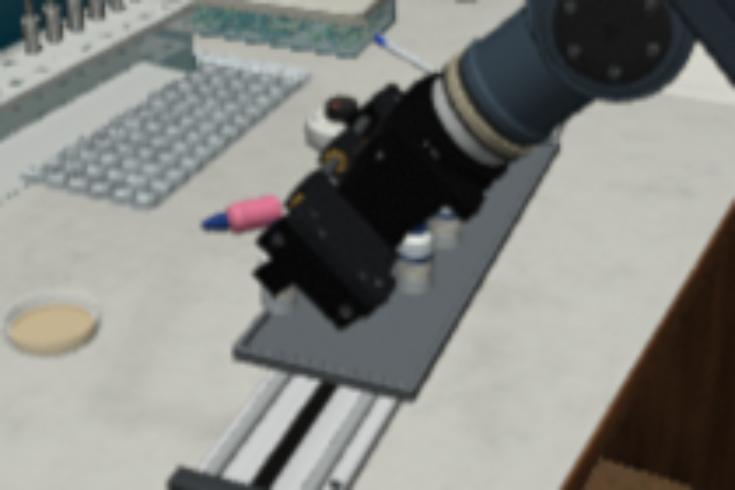

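The forward-tilted pose drives joint 3 to its limit. Spinning 180° about the tool's own axis from the 45° back-tilted pose also turns the bottle upright, and its joint angles are much easier. I'll undo the tilt and do that.

```bash
python3 -m pendant '[[0.1,0,-0.1,0,0,0,1],[0.25,0,-0.25,0,0,0,1],[0.4,0,-0.4,0,0,0,1],[0.4,0,-0.4,0,0,0,1]]' >/dev/null
python3 -m pendant '[[0,0,0,0,-0.5,0,1],[0,0,0,0,-0.5,0,1],[0,0,0,0,-0.5,0,1],[0,0,0,0,-0.5,0,1],[0,0,0,0,-0.5,0,1],[0,0,0,0,-0.5,0,1],[0,0,0,0,-0.5,0,1],[0,0,0,0,-0.5,0,1]]'
python3 - <<'E'
from h import *
s=readout.read_state();print(s["joint_positions"].round(1), (s["position"]+s["tcp_rot"]@[0,0,.063]).round(4))
print("back",row(np.array([.475,.090,.19]),pose(10.3,-45),.063))
E
```

```text
time_s: 9.0
position: [0.4514, 0.0955, 0.2332]
tcp_rot: [[0.896, 0.257, 0.363], [0.178, -0.955, 0.237], [0.407, -0.148, -0.901]]
force: [0.3, 0.4, -0.8]
opening: 0.283
grasp_force: 29.9
[-11.4  20.2 122.3  45.1  25.4  26.2] [0.4743 0.1105 0.1764]
back ([0.307, 0.074, 0.119], [-0.0443, -0.3822, 0.0366])
```

```bash
python3 -m pendant '[[0.1,0.074,0.05,-0.044,-0.382,0.037,1],[0.2,0.074,0.1,-0.044,-0.382,0.037,1],[0.307,0.074,0.119,-0.044,-0.382,0.037,1],[0.307,0.074,0.119,-0.044,-0.382,0.037,1],[0.307,0.074,0.119,-0.044,-0.382,0.037,1],[0.307,0.074,0.119,-0.044,-0.382,0.037,1],[0.307,0.074,0.119,-0.044,-0.382,0.037,1],[0.307,0.074,0.119,-0.044,-0.382,0.037,1]]' >/dev/null
python3 -m pendant '[[0,0,0,0,0,0,1],[0,0,0,0,0,0,1]]'
python3 - <<'E'
from h import *
s=readout.read_state();print(s["joint_positions"].round(1), (s["position"]+s["tcp_rot"]@[0,0,.063]).round(4))
print("back",row(np.array([.475,.090,.19]),pose(10.3,-45),.063))
E
```

```text
time_s: 10.0
position: [0.5197, 0.0979, 0.2342]
tcp_rot: [[0.783, 0.177, -0.596], [0.156, -0.984, -0.087], [-0.602, -0.025, -0.798]]
force: [-0.5, 0.1, -0.6]
opening: 0.277
grasp_force: 29.9
[ 0.6 40.6 80.1 -4.6 96.1 81. ] [0.4821 0.0924 0.1839]
back ([-0.004, -0.001, 0.001], [-0.0064, -0.0443, 0.0048])
```

```bash
python3 -m pendant '[[0,0,0,-0.006,-0.044,0.005,1],[0,0,0,-0.006,-0.044,0.005,1]]' >/dev/null
python3 -m pendant '[[0,0,0,0,0,-0.333,1],[0,0,0,0,0,-0.333,1],[0,0,0,0,0,-0.333,1],[0,0,0,0,0,-0.333,1],[0,0,0,0,0,-0.333,1],[0,0,0,0,0,-0.333,1],[0,0,0,0,0,-0.333,1],[0,0,0,0,0,-0.333,1]]' >/dev/null
python3 -m pendant '[[0,0,0,0,0,-0.333,1],[0,0,0,0,0,-0.333,1],[0,0,0,0,0,-0.333,1],[0,0,0,0,0,-0.333,1],[0,0,0,0,0,-0.333,1],[0,0,0,0,0,-0.333,1],[0,0,0,0,0,-0.333,1],[0,0,0,0,0,-0.333,1]]' >/dev/null
python3 -m pendant '[[0,0,0,0,0,-0.334,1],[0,0,0,0,0,-0.334,1],[0,0,0,0,0,-0.334,1],[0,0,0,0,0,-0.334,1],[0,0,0,0,0,-0.334,1],[0,0,0,0,0,-0.334,1],[0,0,0,0,0,-0.334,1],[0,0,0,0,0,-0.334,1]]'
python3 - <<'E'
from h import *
s=readout.read_state();print(s["joint_positions"].round(1), (s["position"]+s["tcp_rot"]@[0,0,.063]).round(4))
print("hover",row(np.array([.475,.090,.085]),pose(190.3,45),.063))
p,d=capture("wrist");cv2.imwrite("pics/w4.png",p[:,:,::-1])
E
```

```text
time_s: 12.6
position: [0.5202, 0.0975, 0.2352]
tcp_rot: [[-0.699, -0.173, -0.694], [-0.12, 0.985, -0.125], [0.705, -0.004, -0.709]]
force: [0.2, -0.8, -0.5]
opening: 0.275
grasp_force: 29.9
[  1.3  43.7  76.7  -6.4 104.  -97.6] [0.4765 0.0896 0.1906]
hover ([-0.368, 0.006, 0.379], [0.0003, 0.0008, -0.0021])
```

View pics/w4.png

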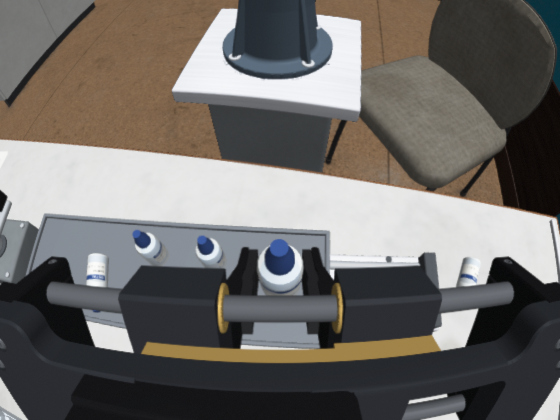

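The bottle is held upright, with its cap at (280,250). Now to lower it.

```bash
python3 -m pendant '[[-0.12,0.006,0.12,0,0,-0.002,1],[-0.24,0.006,0.24,0,0,-0.002,1],[-0.34,0.006,0.35,0,0,-0.002,1],[-0.4,0.006,0.41,0,0,-0.002,1],[-0.432,0.006,0.443,0,0,-0.002,1],[-0.432,0.006,0.443,0,0,-0.002,1],[-0.432,0.006,0.443,0,0,-0.002,1]]'
python3 -m pendant '[[-0.004,0,0.004,0,0,0,1],[-0.004,0,0.004,0,0,0,1]]'
python3 -m pendant '[[-0.004,0,0.004,0,0,0,1],[-0.004,0,0.004,0,0,0,1]]'
```

```text
time_s: 13.35
position: [0.5195, 0.0984, 0.1118]
tcp_rot: [[-0.697, -0.181, -0.694], [-0.13, 0.984, -0.126], [0.705, 0.002, -0.709]]
force: [-0.2, -0.1, -0.9]
opening: 0.28
grasp_force: 30.0
time_s: 13.55
position: [0.5193, 0.0984, 0.1107]
tcp_rot: [[-0.697, -0.181, -0.694], [-0.13, 0.983, -0.126], [0.705, 0.003, -0.709]]
force: [-0.3, -0.0, -0.1]
opening: 0.281
grasp_force: 30.0
time_s: 13.75
position: [0.5192, 0.0984, 0.11]
tcp_rot: [[-0.696, -0.181, -0.695], [-0.13, 0.983, -0.126], [0.706, 0.003, -0.708]]
force: [0.3, 0.1, 4.5]
opening: 0.276
grasp_force: 30.0
```

```bash
python3 -m pendant '[[0,0,0,0,0,0,0.3],[0,0,0,0,0,0,0.15],[0,0,0,0,0,0,0],[0,0,0,0,0,0,0],[0,0,0,0,0,0,0]]'
python3 -m pendant '[[0,0,-0.1,0,0,0,0],[0,0,-0.25,0,0,0,0],[0,0,-0.5,0,0,0,0],[0,0,-0.7,0,0,0,0],[0,0,-0.7,0,0,0,0]]'
python3 - <<'E'
from h import *
s=readout.read_state();print(s["joint_positions"].round(1))
p,d=capture("wrist");cv2.imwrite("pics/w5.png",p[:,:,::-1])
print("toL2",row(np.array([.4865,-.1125,.15]),pose(19,-45),.063))
E
```

```text
time_s: 14.25
position: [0.5188, 0.0984, 0.1086]
tcp_rot: [[-0.695, -0.181, -0.695], [-0.131, 0.983, -0.126], [0.707, 0.004, -0.707]]
force: [-0.1, -0.4, -0.4]
opening: 0.487
grasp_force: 0.0
time_s: 14.75
position: [0.6208, 0.1164, 0.2118]
tcp_rot: [[-0.704, -0.182, -0.686], [-0.131, 0.983, -0.126], [0.698, 0.002, -0.716]]
force: [0.7, 0.4, -0.2]
opening: 0.496
grasp_force: 0.0
[  2.5  52.5  59.2  -5.9 112.1 -98. ]
toL2 ([0.401, -0.972, 0.497], [0.0035, -0.0517, 0.9655])
```

View pics/w5.png

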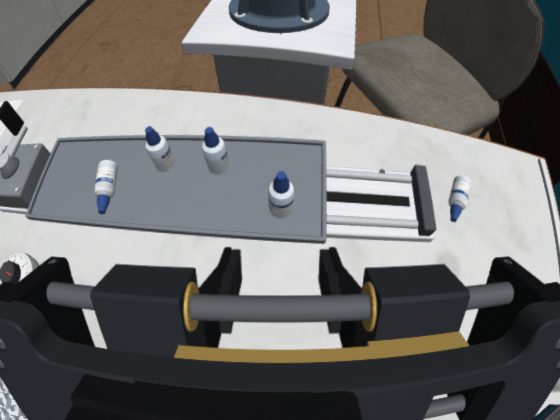

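L1 is standing at (281,193). I'll pick up L2 in the current wrist orientation and then spin it the other way.

```bash
python3 - <<'E'
from h import *
print("toL2",row(np.array([.4865,-.1135,.15]),pose(199,45),.063))
E
```

```text
toL2 ([0.402, -0.977, 0.497], [0.034, 0.0023, -0.0331])
```

```bash
python3 -m pendant '[[0.402,-0.5,0,0.034,0.002,-0.033,0],[0.402,-0.977,0.2,0.034,0.002,-0.033,0],[0.402,-0.977,0.3,0.034,0.002,-0.033,0],[0.402,-0.977,0.4,0.034,0.002,-0.033,0],[0.402,-0.977,0.497,0.034,0.002,-0.033,0],[0.402,-0.977,0.497,0.034,0.002,-0.033,0],[0.402,-0.977,0.497,0.034,0.002,-0.033,0],[0.402,-0.977,0.497,0.034,0.002,-0.033,0]]'
python3 - <<'E'
from h import *
s=readout.read_state();print(s["joint_positions"].round(1), (s["position"]+s["tcp_rot"]@[0,0,.063]).round(4))
p,d=capture("wrist");p[::1]
cv2.imwrite("pics/w6.png",p[:,:,::-1])
for r in look_for("bottle_a","wrist"):
    print(np.round(r["extent"]).tolist(),round(r["conf"],2))
p,d=capture("top");cv2.imwrite("pics/top6.png",p[:,:,::-1])
for r in look_for("bottle_a","top"):
    print(np.round(r["extent"]).tolist(),round(r["conf"],2))
print("L2 down",row(np.array([.4865,-.1135,.0475]),pose(199,45),.063))
E
```

```text
time_s: 15.6
position: [0.5265, -0.0985, 0.1934]
tcp_rot: [[-0.664, -0.326, -0.673], [-0.231, 0.945, -0.23], [0.711, 0.002, -0.703]]
force: [0.9, 1.4, 0.6]
opening: 0.499
grasp_force: 0.0
[ -13.    46.4   79.3  -22.1   94.7 -115.7] [ 0.4842 -0.1129  0.149 ]
[38.0, 200.0, 77.0, 248.0] 0.9
[349.0, 256.0, 381.0, 285.0] 0.81
[80.0, 142.0, 129.0, 253.0] 0.7
[262.0, 272.0, 291.0, 353.0] 0.57
[417.0, 204.0, 425.0, 232.0] 0.79
[287.0, 238.0, 290.0, 245.0] 0.52
[305.0, 210.0, 322.0, 234.0] 0.48
L2 down ([-0.365, -0.007, 0.355], [-0.0001, -0.0012, 0.0006])
```

View pics/w6.png

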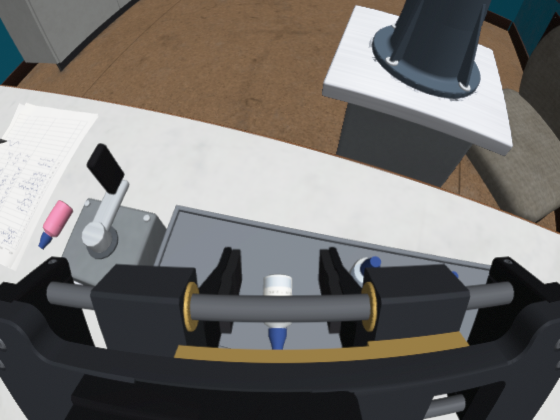

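The bottle (278,310) is aligned between the fingers, so down and grip.

```bash

python3 -m pendant '[[-0.12,0,0.12,0,0,0,0],[-0.24,-0.007,0.24,0,0,0,0],[-0.32,-0.007,0.31,0,0,0,0],[-0.365,-0.007,0.355,0,0,0,0],[-0.365,-0.007,0.355,0,0,0,0],[-0.365,-0.007,0.355,0,0,0,0]]'
python3 -m pendant '[[0,0,0,0,0,0,1],[0,0,0,0,0,0,1],[0,0,0,0,0,0,1],[0,0,0,0,0,0,1],[0,0,0,0,0,0,1]]'
python3 -m pendant '[[0.1,0,-0.1,0,0,0,1],[0.3,0,-0.3,0,0,0,1],[0.5,0,-0.5,0,0,0,1],[0.5,0,-0.5,0,0,0,1]]'
python3 -m pendant '[[0,0,0,0,0,0.333,1],[0,0,0,0,0,0.333,1],[0,0,0,0,0,0.333,1],[0,0,0,0,0,0.333,1],[0,0,0,0,0,0.333,1],[0,0,0,0,0,0.333,1],[0,0,0,0,0,0.333,1],[0,0,0,0,0,0.333,1]]' >/dev/null
python3 -m pendant '[[0,0,0,0,0,0.333,1],[0,0,0,0,0,0.333,1],[0,0,0,0,0,0.333,1],[0,0,0,0,0,0.333,1],[0,0,0,0,0,0.333,1],[0,0,0,0,0,0.333,1],[0,0,0,0,0,0.333,1],[0,0,0,0,0,0.333,1]]' >/dev/null
python3 -m pendant '[[0,0,0,0,0,0.334,1],[0,0,0,0,0,0.334,1],[0,0,0,0,0,0.334,1],[0,0,0,0,0,0.334,1],[0,0,0,0,0,0.334,1],[0,0,0,0,0,0.334,1],[0,0,0,0,0,0.334,1],[0,0,0,0,0,0.334,1]]'
python3 - <<'E'
from h import *
s=readout.read_state();print(s["joint_positions"].round(1), (s["position"]+s["tcp_rot"]@[0,0,.063]).round(4))
p,d=capture("wrist");cv2.imwrite("pics/w7.png",p[:,:,::-1])
for r in look_for("bottle_a","wrist"):
    print(np.round(r["extent"]).tolist(),round(r["conf"],2))
print("L2 down",row(np.array([.488,-.1135,.068]),pose(19,-45),.063))
E
```

```text
time_s: 16.4
position: [0.5284, -0.0997, 0.0921]
tcp_rot: [[-0.665, -0.326, -0.672], [-0.23, 0.945, -0.231], [0.71, 0.001, -0.704]]
force: [0.1, -0.5, 0.1]
opening: 0.498
grasp_force: 0.0
time_s: 16.9
position: [0.528, -0.1001, 0.0923]
tcp_rot: [[-0.665, -0.325, -0.672], [-0.23, 0.946, -0.23], [0.71, 0.001, -0.704]]
force: [0.1, 0.7, 1.7]
opening: 0.276
grasp_force: 30.0
time_s: 17.3
position: [0.5302, -0.1006, 0.2382]
tcp_rot: [[-0.671, -0.325, -0.667], [-0.228, 0.946, -0.232], [0.706, -0.004, -0.708]]
force: [0.4, -1.0, -0.7]
opening: 0.278
grasp_force: 30.0
time_s: 19.7
position: [0.5285, -0.1, 0.233]
tcp_rot: [[0.663, 0.328, -0.673], [0.234, -0.945, -0.23], [-0.711, -0.005, -0.703]]
force: [-0.9, 0.5, -0.5]
opening: 0.278
grasp_force: 30.0
[-13.1  43.5  77.9 -22.4  98.5  62.4] [ 0.4861 -0.1145  0.1887]
[96.0, 87.0, 138.0, 154.0] 0.96
[256.0, 218.0, 301.0, 342.0] 0.87
[175.0, 93.0, 212.0, 162.0] 0.69
[1.0, 40.0, 56.0, 109.0] 0.64
[481.0, 123.0, 526.0, 166.0] 0.6
L2 down ([0.435, 0.002, 0.417], [-0.0005, 0.0017, 0.0022])
```

```bash
python3 -m pendant '[[0.12,0.002,0.12,0,0,0,1],[0.24,0.002,0.24,0,0,0,1],[0.34,0.002,0.33,0,0,0,1],[0.4,0.002,0.39,0,0,0,1],[0.435,0.002,0.417,0,0,0.002,1],[0.435,0.002,0.417,0,0,0.002,1],[0.435,0.002,0.417,0,0,0.002,1]]'
python3 -m pendant '[[0.005,0,0.005,0,0,0,1],[0.005,0,0.005,0,0,0,1]]'
python3 -m pendant '[[0.004,0,0.004,0,0,0,1],[0.004,0,0.004,0,0,0,1]]'
```

```text
time_s: 20.5
position: [0.531, -0.0997, 0.1136]
tcp_rot: [[0.667, 0.322, -0.672], [0.224, -0.947, -0.23], [-0.71, 0.003, -0.704]]
force: [0.8, 0.2, 1.1]
opening: 0.281
grasp_force: 30.0
time_s: 20.7
position: [0.5309, -0.0997, 0.1123]
tcp_rot: [[0.668, 0.321, -0.671], [0.224, -0.947, -0.23], [-0.71, 0.004, -0.705]]
force: [-0.9, 0.5, -0.6]
opening: 0.274
grasp_force: 30.0
time_s: 20.9
position: [0.5306, -0.0996, 0.1105]
tcp_rot: [[0.667, 0.321, -0.672], [0.224, -0.947, -0.23], [-0.71, 0.003, -0.704]]
force: [-0.8, -0.2, -0.6]
opening: 0.283
grasp_force: 30.0
```

```bash
python3 -m pendant '[[0.004,0,0.004,0,0,0,1],[0.004,0,0.004,0,0,0,1]]'|grep -A0 -E "posit|force"
python3 -m pendant '[[0.004,0,0.004,0,0,0,1],[0.004,0,0.004,0,0,0,1]]'|grep -E "posit|force"
```

```text
position: [0.5304, -0.0996, 0.109]
--
force: [0.8, 0.0, -0.5]
--
grasp_force: 30.0
position: [0.5304, -0.0996, 0.1078]
force: [0.1, -0.0, -0.3]
grasp_force: 30.0
```

```bash
python3 -m pendant '[[0.004,0,0.004,0,0,0,1],[0.004,0,0.004,0,0,0,1]]'|grep -E "posit|^force"
python3 -m pendant '[[0.004,0,0.004,0,0,0,1],[0.004,0,0.004,0,0,0,1]]'|grep -E "posit|^force"
```

```text
position: [0.5304, -0.0996, 0.1066]
force: [0.5, -0.5, -0.6]
position: [0.5304, -0.0996, 0.1056]
force: [0.0, 0.6, 0.4]
```

```bash
python3 -m pendant '[[0.004,0,0.004,0,0,0,1],[0.004,0,0.004,0,0,0,1]]'|grep -E "posit|^force"
python3 - <<'E'
from h import *
p,d=capture("wrist");cv2.imwrite("pics/w8.png",p[:,:,::-1])
p,d=capture("scene");cv2.imwrite("pics/s8.png",cv2.resize(p[160:300,190:400,::-1],None,fx=3.5,fy=3.5))
E
```

```text
position: [0.5305, -0.0996, 0.1047]
force: [0.0, -0.4, 0.4]
```

View pics/w8.png

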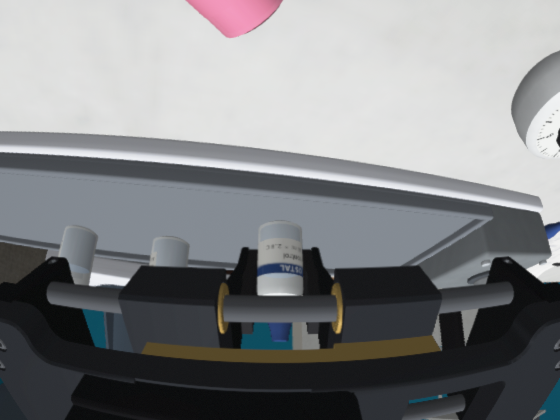

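The held bottle has the same orientation as the standing ones: the camera is low, so their bases show at the top of the image. It hasn't touched down yet, so I'll keep lowering.

```bash
python3 - <<'E'
from h import *
s=readout.read_state()
c=calibration("wrist");K=c["mtx"];a=np.array([280-K[0,2],222-K[1,2]]);r=np.hypot(*a);t=r/K[0,0]
w=s["tcp_rot"]@c["mount"][:3,:3]@np.r_[a/r*np.sin(t),np.cos(t)];o=s["position"]+s["tcp_rot"]@c["mount"][:3,3]
b=s["position"]+s["tcp_rot"]@[0,0,.063];k=((b-o)[:2]@w[:2])/(w[:2]@w[:2]);print(b,o,"base far z",(o+w*k)[2], "near edge z",(o+w*(k-.0125/np.hypot(*w[:2])))[2])
E
python3 -m pendant '[[0.004,0,0.004,0,0,0,1],[0.004,0,0.004,0,0,0,1]]'|grep -E "posit|^force"
python3 -m pendant '[[0.004,0,0.004,0,0,0,1],[0.004,0,0.004,0,0,0,1]]'|grep -E "posit|^force"
```

```text
[ 0.48810141 -0.11414046  0.06038081] [ 0.64937667 -0.05925445  0.11015589] base far z 0.031713421929714755 near edge z 0.037469109075006585
position: [0.5304, -0.0997, 0.1045]
force: [0.6, 0.8, 4.9]
position: [0.5304, -0.0997, 0.1044]
force: [1.8, 0.7, 9.8]
```

```bash
python3 -m pendant '[[-0.006,0,-0.006,0,0,0,1],[-0.006,0,-0.006,0,0,0,1]]'|grep -E "posit|^force"
python3 -m pendant '[[0,0,0,0,0,0,0.3],[0,0,0,0,0,0,0.15],[0,0,0,0,0,0,0],[0,0,0,0,0,0,0],[0,0,0,0,0,0,0]]'|grep -E "posit|^force|open"
python3 -m pendant '[[0,0,-0.1,0,0,0,0],[0,0,-0.25,0,0,0,0],[0,0,-0.5,0,0,0,0],[0,0,-0.8,0,0,0,0],[0,0,-0.8,0,0,0,0],[0,0,-0.8,0,0,0,0]]'|grep -E "posit|^force"
python3 - <<'E'
from h import *
s=readout.read_state();print(s["joint_positions"].round(1))
p,d=capture("top");cv2.imwrite("pics/top9.png",cv2.resize(p[135:300,120:440,::-1],None,fx=2.5,fy=2.5,interpolation=cv2.INTER_CUBIC))
for r in look_for("bottle_a","top"): print(np.round(r["extent"]).tolist(),round(r["conf"],2))
for g in ((.407,.308,.12),): print("F",row(np.array(g),pose(-16,-45),.063))
E
```

```text
position: [0.5305, -0.0996, 0.1046]
force: [1.7, -0.1, 4.3]
position: [0.5304, -0.0996, 0.1037]
force: [-0.5, -0.8, -0.3]
opening: 0.493
position: [0.6393, -0.0624, 0.2176]
force: [-1.1, -0.7, -0.4]
[ -8.6  52.4  58.9 -20.3 109.1  63.2]
[276.0, 167.0, 295.0, 186.0] 0.73
[416.0, 203.0, 428.0, 230.0] 0.66
[227.0, 225.0, 236.0, 232.0] 0.53
[289.0, 234.0, 294.0, 246.0] 0.5
[309.0, 216.0, 318.0, 227.0] 0.43
F ([-0.038, -1.998, 0.396], [0.1371, 0.0025, 0.1356])
```

View pics/top9.png

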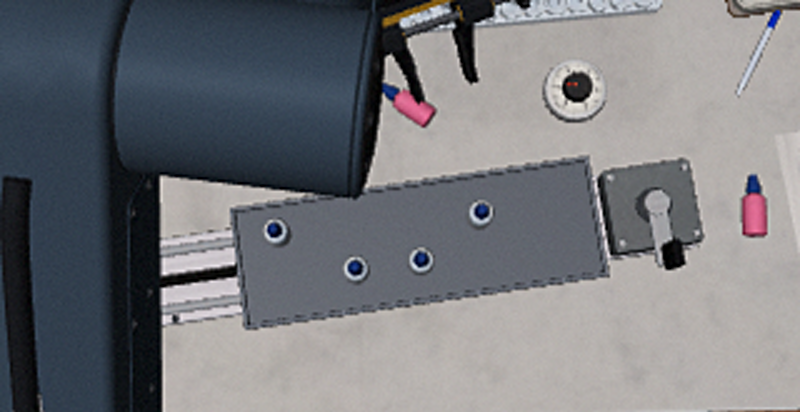

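All four tray bottles are upright, at crop (274,231), (356,268), (421,260) and (481,212). Next I'll move towards bottle f on the left and look again.

```bash
python3 -m pendant '[[-0.1,-0.25,-0.1,0,0,0,0],[-0.1,-0.5,-0.1,0,0,0,0],[-0.1,-0.75,-0.1,0,0,0,0],[-0.1,-1,-0.1,0,0,0,0],[-0.1,-1,-0.1,0,0,0,0]]' >/dev/null
python3 - <<'E'
from h import *
print("F",row(np.array([.41,.30,.16]),pose(-16,-35),.063))
E
```

```text
F ([-0.12, -0.954, 0.347], [0.1257, 0.0577, 0.1486])
```

```bash
python3 -m pendant '[[-0.12,-0.25,0.1,0.126,0.058,0.149,0],[-0.12,-0.5,0.2,0.126,0.058,0.149,0],[-0.12,-0.75,0.3,0.126,0.058,0.149,0],[-0.12,-0.954,0.347,0.126,0.058,0.149,0],[-0.12,-0.954,0.347,0.126,0.058,0.149,0],[-0.12,-0.954,0.347,0.126,0.058,0.149,0],[-0.12,-0.954,0.347,0.126,0.058,0.149,0],[-0.12,-0.954,0.347,0.126,0.058,0.149,0]]'
python3 - <<'E'
from h import *
s=readout.read_state();print(s["joint_positions"].round(1), (s["position"]+s["tcp_rot"]@[0,0,.063]).round(4))
p,d=capture("wrist");cv2.imwrite("pics/w10.png",p[:,:,::-1])
for r in look_for("bottle_f","wrist"):
    print(np.round(r["extent"]).tolist(),round(r["conf"],2))
p,d=capture("scene")
for r in look_for("bottle_f","scene"):
    print(np.round(r["extent"]).tolist(),round(r["conf"],2))
E
```

```text
time_s: 25.1
position: [0.451, 0.285, 0.2115]
tcp_rot: [[0.791, -0.283, -0.543], [-0.233, -0.959, 0.16], [-0.566, -0.0, -0.824]]
force: [-0.2, -0.8, -0.6]
opening: 0.504
grasp_force: 0.0
[ 13.   39.2  87.1  16.2  84.8 113.4] [0.4168 0.2951 0.1595]
[515.0, 8.0, 560.0, 65.0] 0.94
[302.0, 219.0, 316.0, 242.0] 0.75
[308.0, 194.0, 316.0, 219.0] 0.73
[252.0, 218.0, 271.0, 225.0] 0.67
[275.0, 229.0, 284.0, 256.0] 0.61
[311.0, 206.0, 324.0, 232.0] 0.46
```

View pics/w10.png

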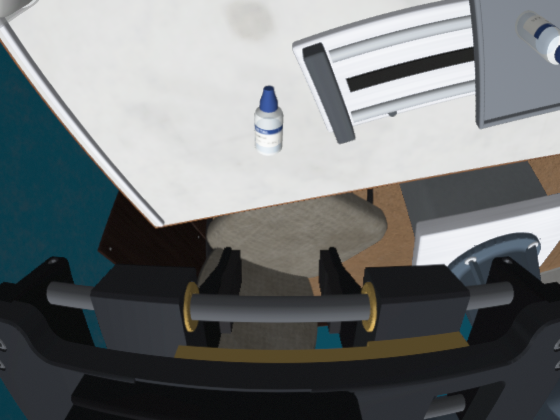

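Bottle f's tip is at (269,87) and its base at (269,154).

```bash
python3 - <<'E'
from h import *
s=readout.read_state()
T,B=wpix(268.5,86.5,.0125,s),wpix(268.5,153,.0125,s);u=(T-B)/np.linalg.norm(T-B);y=np.degrees(np.arctan2(u[1],u[0]))
print(T.round(4),B.round(4),np.linalg.norm(T-B),y)
g=T-u*.034;g[2]=.014;print(g)
h=g.copy();h[2]=.07
print("hover",row(h,pose(y,-35),.063)); print("down",row(g,pose(y,-35),.063))
E
```

```text
[0.4415 0.2978 0.0125] [0.3722 0.3199 0.0125] 0.07274115872505654 -17.66475316202457
[0.4091154  0.30811794 0.014     ]
hover ([0.213, -0.045, 0.401], [0.0038, -0.003, 0.0059])
down ([0.371, -0.045, 0.632], [0.0038, -0.003, 0.0059])
```

```bash

python3 -m pendant '[[0.1,-0.045,0.2,0.004,-0.003,0.006,0],[0.213,-0.045,0.401,0.004,-0.003,0.006,0],[0.213,-0.045,0.401,0.004,-0.003,0.006,0],[0.27,-0.045,0.48,0.004,-0.003,0.006,0],[0.33,-0.045,0.57,0.004,-0.003,0.006,0],[0.371,-0.045,0.632,0.004,-0.003,0.006,0],[0.371,-0.045,0.632,0.004,-0.003,0.006,0],[0.371,-0.045,0.632,0.004,-0.003,0.006,0]]'
python3 -m pendant '[[0,0,0,0,0,0,1],[0,0,0,0,0,0,1],[0,0,0,0,0,0,1],[0,0,0,0,0,0,1],[0,0,0,0,0,0,1]]'
python3 -m pendant '[[-0.1,0,-0.14,0,0,0,1],[-0.3,0,-0.42,0,0,0,1],[-0.5,0,-0.71,0,0,0,1],[-0.5,0,-0.71,0,0,0,1]]'
python3 - <<'E'
from h import *
s=readout.read_state();print(s["joint_positions"].round(1), (s["position"]+s["tcp_rot"]@[0,0,.063]).round(4))
E
```

```text
time_s: 26.1
position: [0.4432, 0.2979, 0.0668]
tcp_rot: [[0.781, -0.303, -0.546], [-0.248, -0.953, 0.175], [-0.573, -0.001, -0.819]]
force: [0.1, 0.5, -0.2]
opening: 0.5
grasp_force: 0.0
time_s: 26.6
position: [0.4429, 0.2979, 0.0664]
tcp_rot: [[0.781, -0.303, -0.546], [-0.248, -0.953, 0.175], [-0.574, -0.001, -0.819]]
force: [1.5, 0.5, 3.5]
opening: 0.277
grasp_force: 30.0
time_s: 27.0
position: [0.4423, 0.2979, 0.2418]
tcp_rot: [[0.781, -0.303, -0.546], [-0.248, -0.953, 0.175], [-0.573, -0.001, -0.82]]
force: [1.0, 1.2, -0.9]
opening: 0.276
grasp_force: 30.0
[ 14.   36.7  86.6  17.6  87.5 116. ] [0.4079 0.3089 0.1901]
```

```bash

python3 -m pendant '[[0,0,0,0,0,-0.333,1],[0,0,0,0,0,-0.333,1],[0,0,0,0,0,-0.333,1],[0,0,0,0,0,-0.333,1],[0,0,0,0,0,-0.333,1],[0,0,0,0,0,-0.333,1],[0,0,0,0,0,-0.333,1],[0,0,0,0,0,-0.333,1]]' >/dev/null
python3 -m pendant '[[0,0,0,0,0,-0.333,1],[0,0,0,0,0,-0.333,1],[0,0,0,0,0,-0.333,1],[0,0,0,0,0,-0.333,1],[0,0,0,0,0,-0.333,1],[0,0,0,0,0,-0.333,1],[0,0,0,0,0,-0.333,1],[0,0,0,0,0,-0.333,1]]' >/dev/null
python3 -m pendant '[[0,0,0,0,0,-0.334,1],[0,0,0,0,0,-0.334,1],[0,0,0,0,0,-0.334,1],[0,0,0,0,0,-0.334,1],[0,0,0,0,0,-0.334,1],[0,0,0,0,0,-0.334,1],[0,0,0,0,0,-0.334,1],[0,0,0,0,0,-0.334,1]]'
python3 - <<'E'
from h import *
s=readout.read_state();print(s["joint_positions"].round(1), (s["position"]+s["tcp_rot"]@[0,0,.063]).round(4))
print(row(np.array([.489,-.012,.19]),pose(186,55),.063))
E
```

```text
time_s: 29.4
position: [0.4422, 0.2978, 0.2394]
tcp_rot: [[-0.779, 0.307, -0.547], [0.253, 0.952, 0.174], [0.574, -0.002, -0.819]]
force: [-0.1, 0.1, 0.0]
opening: 0.279
grasp_force: 30.0
[ 14.   36.9  86.7  17.6  87.3 -63.8] [0.4077 0.3088 0.1878]
([-0.805, -1.298, -0.479], [0.0937, 0.1092, -0.0948])
```

```bash

python3 -m pendant '[[-0.1,-0.16,-0.06,0,0,0,1],[-0.2,-0.33,-0.12,0,0,0,1],[-0.3,-0.5,-0.18,0,0,0,1],[-0.4,-0.65,-0.24,0,0,0,1],[-0.4,-0.65,-0.24,0,0,0,1]]' >/dev/null
python3 -m pendant '[[-0.1,-0.16,-0.06,0.094,0.109,-0.095,1],[-0.2,-0.33,-0.12,0.094,0.109,-0.095,1],[-0.3,-0.5,-0.18,0.094,0.109,-0.095,1],[-0.4,-0.65,-0.24,0.094,0.109,-0.095,1],[-0.4,-0.65,-0.24,0.094,0.109,-0.095,1],[-0.4,-0.65,-0.24,0.094,0.109,-0.095,1]]'
python3 - <<'E'
from h import *
s=readout.read_state();print(s["joint_positions"].round(1), (s["position"]+s["tcp_rot"]@[0,0,.063]).round(4))
print(row(np.array([.489,-.012,.069]),pose(186,55),.063))
p,d=capture("scene");cv2.imwrite("pics/s11.png",cv2.resize(p[130:300,190:400,::-1],None,fx=3.5,fy=3.5))
E
```

```text
time_s: 30.5
position: [0.5406, -0.006, 0.2254]
tcp_rot: [[-0.571, -0.105, -0.814], [-0.061, 0.994, -0.086], [0.818, 0.0, -0.575]]
force: [0.2, 0.6, 0.2]
opening: 0.277
grasp_force: 30.0
[  -7.6   49.2   71.4  -12.1  113.1 -102.8] [ 0.4894 -0.0114  0.1892]
([-0.491, -0.003, 0.347], [-0.0002, 0.0004, 0.0002])
```

View pics/s11.png

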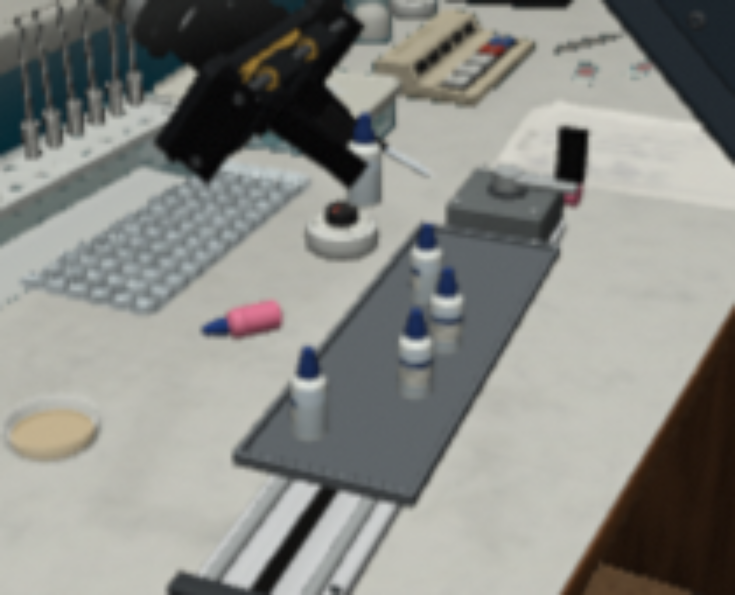

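Bottle f is held upright at (366,160), and the other four are standing. Lowering into the gap in the far row.

```bash
python3 -m pendant '[[-0.16,-0.001,0.11,0,0,0,1],[-0.32,-0.003,0.22,0,0,0,1],[-0.41,-0.003,0.29,0,0,0,1],[-0.46,-0.003,0.325,0,0,0,1],[-0.491,-0.003,0.347,0,0,0,1],[-0.491,-0.003,0.347,0,0,0,1],[-0.491,-0.003,0.347,0,0,0,1]]'|grep -E "posit|^force"
python3 -m pendant '[[-0.006,0,0.004,0,0,0,1],[-0.006,0,0.004,0,0,0,1]]'|grep -E "posit|^force"
python3 -m pendant '[[-0.004,0,0.003,0,0,0,1],[-0.004,0,0.003,0,0,0,1]]'|grep -E "posit|^force"
python3 -m pendant '[[-0.004,0,0.003,0,0,0,1],[-0.004,0,0.003,0,0,0,1]]'|grep -E "posit|^force"
```

```text
position: [0.541, -0.0065, 0.1071]
force: [-0.1, 0.1, 0.2]
position: [0.541, -0.0068, 0.1053]
force: [-0.4, -0.7, -1.1]
position: [0.5406, -0.0068, 0.1036]
force: [-0.1, 0.1, -0.5]
position: [0.5404, -0.0067, 0.1024]
force: [-0.7, -0.8, 0.4]
```

```bash
python3 -m pendant '[[-0.004,0,0.003,0,0,0,1],[-0.004,0,0.003,0,0,0,1]]'|grep -E "posit|^force"
python3 -m pendant '[[-0.004,0,0.003,0,0,0,1],[-0.004,0,0.003,0,0,0,1]]'|grep -E "posit|^force"
```

```text
position: [0.5404, -0.0067, 0.1013]
force: [0.4, -0.8, 0.0]
position: [0.5404, -0.0067, 0.1003]
force: [0.5, -0.0, -0.2]
```

```bash
python3 - <<'E'
from h import *
p,d=capture("scene")
for r in look_for("bottle_f","scene"): print(np.round(r["extent"]).tolist(),round(r["conf"],2))
E
```

```text
[278.0, 231.0, 281.0, 255.0] 0.75
[308.0, 194.0, 318.0, 221.0] 0.65
[290.0, 211.0, 302.0, 235.0] 0.65
[304.0, 217.0, 317.0, 245.0] 0.54
[257.0, 217.0, 267.0, 224.0] 0.52
[308.0, 204.0, 321.0, 232.0] 0.51
```

```bash
python3 -m pendant '[[-0.004,0,0.003,0,0,0,1],[-0.004,0,0.003,0,0,0,1]]'|grep -E "posit|^force"
python3 -m pendant '[[-0.004,0,0.003,0,0,0,1],[-0.004,0,0.003,0,0,0,1]]'|grep -E "posit|^force"
```

```text
position: [0.5405, -0.0067, 0.1001]
force: [0.6, -0.4, 3.7]
position: [0.5405, -0.0067, 0.1001]
force: [2.2, 0.3, 8.1]
```

```bash
python3 -m pendant '[[0.005,0,-0.004,0,0,0,1],[0.005,0,-0.004,0,0,0,1]]'|grep -E "posit|^force"
python3 -m pendant '[[0,0,0,0,0,0,0.3],[0,0,0,0,0,0,0.15],[0,0,0,0,0,0,0],[0,0,0,0,0,0,0],[0,0,0,0,0,0,0]]'|grep -E "posit|^force|open"
python3 -m pendant '[[0,0,-0.1,0,0,0,0],[0,0,-0.25,0,0,0,0],[0,0,-0.5,0,0,0,0],[0.2,0,-0.5,0,0,0,0],[0.5,0,-0.5,0,0,0,0],[0.5,0,-0.5,0,0,0,0]]'|grep -E "posit|^force"
python3 - <<'E'
from h import *
s=readout.read_state();print(s["joint_positions"].round(1))
p,d=capture("top");cv2.imwrite("pics/top12.png",cv2.resize(p[135:300,120:440,::-1],None,fx=2.5,fy=2.5,interpolation=cv2.INTER_CUBIC))
p,d=capture("wrist");cv2.imwrite("pics/w12.png",p[:,:,::-1])
for n in("wrist","top"):
  for r in look_for("bottle_f",n): print(np.round(r["extent"]).tolist(),round(r["conf"],2))
E
```

```text
position: [0.5405, -0.0067, 0.1002]
force: [1.3, 0.2, 3.3]
position: [0.5404, -0.0067, 0.0995]
force: [-0.6, 0.8, -0.4]
opening: 0.488
position: [0.564, -0.0045, 0.2432]
force: [-0.9, -0.2, 0.2]
[  -7.2   49.5   66.9  -12.3  117.  -103.6]
[238.0, 248.0, 260.0, 286.0] 0.95
[296.0, 249.0, 317.0, 290.0] 0.91
[6.0, 253.0, 33.0, 282.0] 0.88
[267.0, 324.0, 293.0, 332.0] 0.54
[87.0, 243.0, 408.0, 353.0] 0.36
[417.0, 200.0, 427.0, 233.0] 0.73
[265.0, 217.0, 278.0, 230.0] 0.61
[288.0, 234.0, 292.0, 249.0] 0.56
[273.0, 169.0, 296.0, 186.0] 0.48
[309.0, 216.0, 318.0, 226.0] 0.45
```

View pics/w12.png

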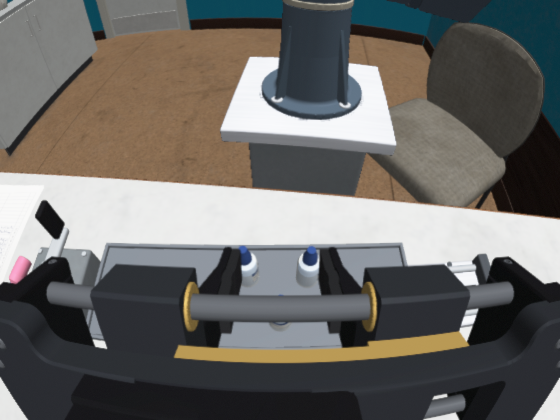

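```bash
python3 - <<'E'
from h import *
p,d=capture("top");W=cloud(d,"top")
m=(d>0)&(W[...,2]>.1)&(W[...,2]<.14)&(abs(W[...,0]-.44)<.04)&(abs(W[...,1]+.29)<.04)
w=W[m];c=w.mean(0);u=np.linalg.svd(w[:,:2]-c[:2])[2][0];print(m.sum(),c.round(4),w.min(0).round(3),w.max(0).round(3),np.degrees(np.arctan2(u[1],u[0])))
v,uu=np.where(m);print(v.min(),v.max(),uu.min(),uu.max())
m2=(d>0)&(W[...,2]>.085)&(W[...,2]<.11)&(abs(W[...,1]+.05)<.3)&(abs(W[...,0]-.46)<.09)
k,lab,st,ce=cv2.connectedComponentsWithStats(m2.astype(np.uint8))
for i in range(1,k):
    q=W[lab==i];print(st[i,4],q.mean(0).round(3))
o=np.array([.457,.008]);ex=np.array([.994,.111]);ey=np.array([-.111,.994]);print("axis guess",o-ey*.305)
s=readout.read_state();print(s["position"],s["joint_positions"].round(1))
# place hover: grasp point above paddle, closing along ey: tool x = +-ex
g=np.array([.4375,-.2925,.20])
for y in (6.4,186.4): print(y,row(g,pose(y,0),.051))
E
```

```text
69 [ 0.4378 -0.2934  0.1193] [ 0.425 -0.3    0.1  ] [ 0.451 -0.289  0.129] -174.086539038201
230 241 386 393
26 [ 0.488 -0.011  0.095]
28 [ 0.488 -0.113  0.094]
27 [0.475 0.091 0.094]
27 [ 0.435 -0.291  0.097]
27 [ 0.442 -0.053  0.094]
27 [0.436 0.012 0.093]
axis guess [ 0.490855 -0.29517 ]
[ 0.56471257 -0.00434505  0.2377623 ] [  -7.2   50.    66.8  -12.2  116.8 -103.6]
6.4 ([0.511, -1.362, 0.606], [-0.4612, -0.0017, 0.8871])
186.4 ([0.511, -1.362, 0.606], [0.0011, -0.3052, -0.0001])
```

All five caps read at about 0.094 m, so every bottle is upright. I'll turn the crank by pushing the paddle with the closed fingers, which keeps the orientation fixed and needs no regrips.

```bash
python3 - <<'E'
from h import *
a=np.radians(6.4);ex=np.array([np.cos(a),np.sin(a)]);ey=np.array([-ex[1],ex[0]])
ax=np.array([.4378,-.2932])+.055*ex;b=np.radians(143)
g=ax+.055*(np.cos(b)*ex+np.sin(b)*ey);print(ax,g)
print(row(np.r_[g,.24],pose(186.4,0),0))
E
```

```text
[ 0.49245724 -0.28706921] [ 0.44511642 -0.25907193]
([0.434, -1.2, 0.592], [0.0011, -0.3052, -0.0001])
```

```bash
python3 -m pendant '[[0,-0.2,0,0,0,0,1],[0,-0.4,0,0,0,0,1],[0,-0.6,0,0,0,0,1],[0,-0.6,0,0,0,0,1]]' >/dev/null
python3 -m pendant '[[0.1,-0.15,0.1,0,-0.305,0,1],[0.2,-0.3,0.2,0,-0.305,0,1],[0.3,-0.45,0.4,0,-0.305,0,1],[0.434,-0.6,0.592,0,-0.305,0,1],[0.434,-0.6,0.592,0,-0.305,0,1],[0.434,-0.6,0.592,0,-0.305,0,1],[0.434,-0.6,0.592,0,-0.305,0,1],[0.434,-0.6,0.592,0,-0.305,0,1]]'
python3 - <<'E'
from h import *
s=readout.read_state();print(s["joint_positions"].round(1))
print(row(np.array([.4451,-.2591,.157]),pose(186.4,0),0))
E
```

```text
time_s: 35.5
position: [0.4436, -0.2586, 0.2407]
tcp_rot: [[-0.994, -0.107, -0.002], [-0.107, 0.994, 0.005], [0.001, 0.005, -1.0]]
force: [-0.0, -0.5, 0.3]
opening: 0.005
grasp_force: 0.0
[ -42.8   26.   100.9    0.2   53.4 -139. ]
([-0.008, -0.005, 0.418], [0.0016, -0.0004, -0.0015])
```

```bash
python3 -m pendant '[[-0.008,-0.005,0.2,0,0,-0.001,1],[-0.008,-0.005,0.418,0,0,-0.001,1],[-0.008,-0.005,0.418,0,0,-0.001,1],[-0.008,-0.005,0.418,0,0,-0.001,1]]' | grep -E "posit|^force"
python3 -m pendant '[[0.047,-0.097,0,0,0,0,1],[0.053,-0.204,0,0,0,0,1],[0.053,-0.204,0,0,0,0,1]]' | grep -E "time|posit|^force"
python3 - <<'E'
from h import *
p,d=capture("top");W=cloud(d,"top")
cv2.imwrite("pics/top14.png",p[:,:,::-1])
for r in look_for("crank_grip","top"): print(np.round(r["extent"]).tolist(),round(r["conf"],2))
p,d=capture("scene")
for r in look_for("crank_grip","scene"): print(np.round(r["extent"]).tolist(),round(r["conf"],2))
E
```

```text
position: [0.447, -0.2589, 0.1567]
force: [0.3, -0.1, 0.7]
time_s: 36.2
position: [0.4421, -0.3034, 0.16]
force: [0.1, 0.3, 0.2]
[330.0, 179.0, 356.0, 188.0] 0.53
```

```bash
python3 -m pendant '[[-0.035,-0.101,0,0,0,0,1],[-0.107,-0.181,0,0,0,0,1],[-0.204,-0.228,0,0,0,0,1],[-0.311,-0.234,0,0,0,0,1],[-0.412,-0.199,0,0,0,0,1],[-0.492,-0.127,0,0,0,0,1],[-0.539,-0.031,0,0,0,0,1],[-0.545,0.077,0,0,0,0,1]]' | grep -E "time|posit|^force"
python3 - <<'E'
from h import *
p,d=capture("wrist")
cv2.imwrite("pics/w15.png",p[:,:,::-1])
for r in look_for("crank_grip","wrist"): print(np.round(r["extent"]).tolist(),round(r["conf"],2))
p,d=capture("scene")
for n in ("crank_grip","bottle_a"):
  for r in look_for(n,"scene"): print(n,np.round(r["extent"]).tolist(),round(r["conf"],2))
p,d=capture("top");W=cloud(d,"top")
m2=(d>0)&(W[...,2]>.085)&(W[...,2]<.11)&(W[...,1]>-.25)&(W[...,1]<.25)&(abs(W[...,0]-.46)<.09)
k,lab,st,ce=cv2.connectedComponentsWithStats(m2.astype(np.uint8))
for i in range(1,k):
    q=W[lab==i];print(st[i,4],q.mean(0).round(3))
E
```

```text
time_s: 37.2
position: [0.5491, -0.2751, 0.1589]
force: [-1.0, -4.4, 0.9]
[241.0, 130.0, 329.0, 271.0] 0.64
crank_grip [314.0, 165.0, 339.0, 185.0] 0.67
bottle_a [309.0, 211.0, 320.0, 234.0] 0.78
bottle_a [270.0, 239.0, 280.0, 261.0] 0.76
bottle_a [302.0, 223.0, 312.0, 251.0] 0.63
bottle_a [283.0, 213.0, 300.0, 239.0] 0.58
bottle_a [305.0, 196.0, 313.0, 220.0] 0.47
bottle_a [250.0, 216.0, 273.0, 228.0] 0.47
19 [0.474 0.113 0.095]
```

```bash

python3 -m pendant '[[0.035,0.101,0,0,0,0,1],[0.107,0.181,0,0,0,0,1],[0.204,0.228,0,0,0,0,1],[0.311,0.234,0,0,0,0,1],[0.412,0.199,0,0,0,0,1],[0.492,0.127,0,0,0,0,1],[0.539,0.031,0,0,0,0,1],[0.545,-0.077,0,0,0,0,1]]' | grep -E "time|posit|^force"
python3 -m pendant '[[-0.035,-0.101,0,0,0,0,1],[-0.107,-0.181,0,0,0,0,1],[-0.204,-0.228,0,0,0,0,1],[-0.311,-0.234,0,0,0,0,1],[-0.412,-0.199,0,0,0,0,1],[-0.492,-0.127,0,0,0,0,1],[-0.539,-0.031,0,0,0,0,1],[-0.545,0.077,0,0,0,0,1]]' | grep -E "time|posit|^force"
python3 - <<'E'
from h import *
p,d=capture("top");W=cloud(d,"top")
m2=(d>0)&(W[...,2]>.085)&(W[...,2]<.11)&(W[...,1]>-.25)&(W[...,1]<.25)&(abs(W[...,0]-.46)<.09)
k,lab,st,ce=cv2.connectedComponentsWithStats(m2.astype(np.uint8))
for i in range(1,k):
    q=W[lab==i];print(st[i,4],q.mean(0).round(3))
p,d=capture("scene")
for r in look_for("bottle_a","scene"): print(np.round(r["extent"]).tolist(),round(r["conf"],2))
E
```

```text
time_s: 38.3
position: [0.4393, -0.3001, 0.1576]
force: [1.3, 6.8, 1.5]
time_s: 39.1
position: [0.5486, -0.2766, 0.1581]
force: [-0.9, -5.4, 0.7]
28 [0.469 0.145 0.093]
[249.0, 216.0, 271.0, 227.0] 0.75
[298.0, 229.0, 308.0, 258.0] 0.74
[298.0, 205.0, 309.0, 229.0] 0.72
[302.0, 216.0, 313.0, 243.0] 0.49
[262.0, 243.0, 274.0, 270.0] 0.49
[282.0, 220.0, 292.0, 245.0] 0.49
```

```bash

python3 -m pendant '[[0.035,0.101,0,0,0,0,1],[0.107,0.181,0,0,0,0,1],[0.204,0.228,0,0,0,0,1],[0.311,0.234,0,0,0,0,1],[0.412,0.199,0,0,0,0,1],[0.492,0.127,0,0,0,0,1],[0.539,0.031,0,0,0,0,1],[0.545,-0.077,0,0,0,0,1]]' | grep -E "time|posit|^force"
python3 -m pendant '[[-0.035,-0.101,0,0,0,0,1],[-0.107,-0.181,0,0,0,0,1],[-0.204,-0.228,0,0,0,0,1],[-0.311,-0.234,0,0,0,0,1],[-0.412,-0.199,0,0,0,0,1],[-0.492,-0.127,0,0,0,0,1],[-0.539,-0.031,0,0,0,0,1],[-0.545,0.077,0,0,0,0,1]]' | grep -E "time|posit|^force"
python3 -m pendant '[[0.035,0.101,0,0,0,0,1],[0.107,0.181,0,0,0,0,1],[0.204,0.228,0,0,0,0,1],[0.311,0.234,0,0,0,0,1],[0.412,0.199,0,0,0,0,1],[0.412,0.199,0,0,0,0,1]]' | grep -E "time|posit|^force"
python3 - <<'E'
from h import *
s=readout.read_state();a=np.radians(6.4);ex=np.array([np.cos(a),np.sin(a)]);ey=np.array([-ex[1],ex[0]])
r=s["position"][:2]-[.4925,-.2871];print("beta",np.degrees(np.arctan2(r@ey,r@ex)),np.hypot(*r))
p,d=capture("top");W=cloud(d,"top")
m2=(d>0)&(W[...,2]>.085)&(W[...,2]<.11)&(W[...,1]>-.25)&(W[...,1]<.25)&(abs(W[...,0]-.46)<.09)
k,lab,st,ce=cv2.connectedComponentsWithStats(m2.astype(np.uint8))
for i in range(1,k):
    q=W[lab==i];print(st[i,4],q.mean(0).round(3))
E
```

```text
time_s: 40.05
position: [0.4391, -0.3004, 0.1575]
force: [1.3, 6.4, 1.4]
time_s: 40.85
position: [0.5484, -0.277, 0.158]
force: [-0.3, -5.5, 0.3]
time_s: 41.45
position: [0.4597, -0.2448, 0.1581]
force: [0.9, -0.1, -0.3]
beta 121.36729983229714 0.053515913054745685
28 [0.463 0.19  0.094]
8 [0.426 0.117 0.093]
```

```bash

python3 -m pendant '[[0.019,-0.013,0,0,0,0,1],[0.037,-0.026,0,0,0,0,1],[0.054,-0.043,0,0,0,0,1],[0.071,-0.06,0,0,0,0,1]]' | grep -E "posit|^force"
python3 -m pendant '[[0.007,-0.009,0,0,0,0,1],[0.014,-0.019,0,0,0,0,1]]' | grep -E "posit|^force"
python3 -m pendant '[[0.006,-0.01,0,0,0,0,1]]' | grep -E "posit|^force"
```

```text
position: [0.4484, -0.2571, 0.1577]
force: [3.1, 2.8, 0.5]
position: [0.4456, -0.2611, 0.1577]
force: [1.6, 3.0, -0.4]
position: [0.4447, -0.2632, 0.1577]
force: [2.5, 1.7, -0.2]
```

```bash

python3 -m pendant '[[0.006,-0.01,0,0,0,0,1]]' | grep -E "posit|^force"
python3 -m pendant '[[0.005,-0.011,0,0,0,0,1]]' | grep -E "posit|^force"
python3 -m pendant '[[0.005,-0.011,0,0,0,0,1]]' | grep -E "posit|^force"
```

```text
position: [0.4437, -0.2653, 0.1577]
force: [1.6, 2.4, 0.1]
position: [0.443, -0.2676, 0.1577]
force: [2.2, 2.9, 0.7]
position: [0.4422, -0.27, 0.1577]
force: [2.2, 1.3, 1.4]
```

```bash

python3 -m pendant '[[0.004,-0.011,0,0,0,0,1]]' | grep -E "posit|^force"
python3 -m pendant '[[0.004,-0.011,0,0,0,0,1]]' | grep -E "posit|^force"
python3 -m pendant '[[0.003,-0.008,0,0,0,0,1]]' | grep -E "posit|^force"
```

```text
position: [0.4417, -0.2723, 0.1577]
force: [1.9, 2.6, 0.9]
position: [0.4411, -0.2746, 0.1577]
force: [1.5, 1.4, 1.2]
position: [0.4407, -0.2763, 0.1577]
force: [2.1, 2.1, 0.9]
```

```bash

python3 -m pendant '[[0.002,-0.008,0,0,0,0,1]]' | grep -E "posit|^force"
python3 -m pendant '[[0.002,-0.008,0,0,0,0,1]]' | grep -E "posit|^force"
python3 -m pendant '[[0.002,-0.008,0,0,0,0,1]]' | grep -E "posit|^force"
python3 - <<'E'
from h import *
p,d=capture("top");W=cloud(d,"top")
m2=(d>0)&(W[...,2]>.085)&(W[...,2]<.11)&(W[...,1]>-.25)&(W[...,1]<.25)&(abs(W[...,0]-.46)<.09)
k,lab,st,ce=cv2.connectedComponentsWithStats(m2.astype(np.uint8))
for i in range(1,k):
    q=W[lab==i];print(st[i,4],q.mean(0).round(3))
E
```

```text
position: [0.4405, -0.2778, 0.1577]
force: [1.1, 2.8, 0.8]
position: [0.4403, -0.2793, 0.1577]
force: [3.3, 5.2, 0.4]
position: [0.4402, -0.2796, 0.1576]
force: [5.5, 11.2, 3.3]
28 [0.463 0.195 0.094]
27 [0.424 0.116 0.094]
```

The force has risen and the motion has stalled, so the crank is at its stop. I'll give one small confirming push, then back off and retreat upward.

```bash

python3 -m pendant '[[0.001,-0.005,0,0,0,0,1],[0.001,-0.005,0,0,0,0,1]]' | grep -E "posit|^force"
python3 -m pendant '[[-0.005,0.05,0,0,0,0,1],[-0.005,0.08,0,0,0,0,1],[-0.005,0.08,-0.2,0,0,0,1],[-0.005,0.08,-0.45,0,0,0,1],[-0.005,0.08,-0.7,0,0,0,1]]' | grep -E "posit|^force"
python3 -m pendant '[[0.1,-0.2,0,0,0,0,1],[0.2,-0.4,0,0,0,0,1],[0.3,-0.6,0,0,0,0,1],[0.4,-0.8,0,0,0,0,1],[0.4,-0.8,0,0,0,0,1]]' | grep -E "posit|^force"
python3 - <<'E'
from h import *
p,d=capture("top");W=cloud(d,"top")
cv2.imwrite("pics/top20.png",cv2.resize(p[135:300,120:440,::-1],None,fx=2.5,fy=2.5,interpolation=cv2.INTER_CUBIC))
m2=(d>0)&(W[...,2]>.085)&(W[...,2]<.13)&(W[...,1]>-.35)&(W[...,1]<.25)&(abs(W[...,0]-.46)<.09)
k,lab,st,ce=cv2.connectedComponentsWithStats(m2.astype(np.uint8))
for i in range(1,k):
    q=W[lab==i];print(st[i,4],q.mean(0).round(4))
E
```

```text
position: [0.4402, -0.2796, 0.1576]
force: [5.9, 10.2, 2.9]
position: [0.4386, -0.2664, 0.2988]
force: [1.5, -0.9, -0.4]
position: [0.3757, -0.4404, 0.2976]
force: [-0.7, 0.2, 0.9]
29 [ 0.475  -0.0092  0.093 ]
30 [0.4623 0.1945 0.0932]
28 [0.4237 0.1159 0.0936]
```

View pics/top20.png

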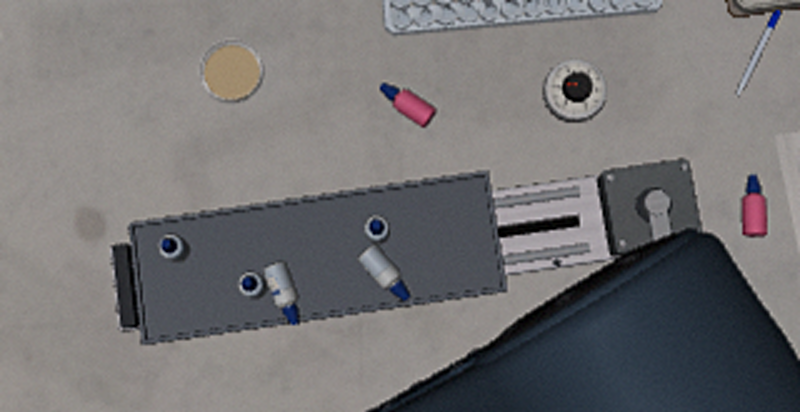

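The tray is home, but two bottles have toppled, at crop (281,290) and (384,273), probably from the announced knock on f. Those at (171,245), (250,283) and (376,227) still stand. The dish and timer are untouched. I'll measure the fallen two and mend it.

```bash
python3 - <<'E'
from h import *
p,d=capture("top");W=cloud(d,"top")
q=lambda x,y:(x/2.5+120,y/2.5+135)
for n,t,b in (("B1",(294,324),(274,264)),("B2",(409,301),(365,250))):
    T,B=pix(*q(*t),.0465,"top"),pix(*q(*b),.0465,"top");L=np.linalg.norm(T-B);print(n,T.round(4),B.round(4),L.round(4),"capyaw",np.degrees(np.arctan2(*(T-B)[1::-1])).round(1),"at40",(B+(T-B)/L*.04).round(4))
m=(d>0)&(W[...,2]>.048)&(W[...,2]<.075)&(W[...,1]>-.13)&(W[...,1]<.24)&(W[...,0]>.36)&(W[...,0]<.5)
k,lab,st,ce=cv2.connectedComponentsWithStats(m.astype(np.uint8))
for i in range(1,k):
    if st[i,4]>25:
        w=W[lab==i];c=w.mean(0);u=np.linalg.svd(w[:,:2]-c[:2])[2][0];pr=(w[:,:2]-c[:2])@u;print(st[i,4],c.round(4),np.degrees(np.arctan2(u[1],u[0])).round(1),np.ptp(pr).round(3),w[:,2].max().round(3))
for r in look_for("bottle_a","top"): print(np.round(r["extent"]).tolist(),round(r["conf"],2))
s=readout.read_state();print(s["position"],s["joint_positions"].round(1))
E
```

```text
B1 [0.3831 0.0762 0.0465] [0.4442 0.0956 0.0465] 0.0641 capyaw -162.4 at40 [0.4061 0.0835 0.0465]
B2 [ 0.4028 -0.0402  0.0465] [0.4557 0.0029 0.0465] 0.0683 capyaw -140.8 at40 [ 0.4247 -0.0224  0.0465]
28 [0.4601 0.1879 0.0662] 161.9 0.025 0.075
198 [ 0.4345 -0.0146  0.0562] -139.7 0.063 0.064
223 [0.4184 0.0895 0.0574] -155.9 0.063 0.075
[226.0, 241.0, 239.0, 267.0] 0.73
[267.0, 235.0, 284.0, 258.0] 0.62
[419.0, 203.0, 429.0, 229.0] 0.54
[186.0, 230.0, 197.0, 240.0] 0.51
[274.0, 169.0, 296.0, 187.0] 0.5
[215.0, 243.0, 226.0, 254.0] 0.49
[336.0, 158.0, 362.0, 183.0] 0.33
[ 0.37729354 -0.4338607   0.29691625] [-6.010e+01  2.610e+01  8.900e+01  1.000e-01  6.510e+01 -1.566e+02]
```

```bash
python3 - <<'E'
from h import *
print(row(np.array([.4335,-.0155,.15]),pose(39.7,0),.061))
E
```

```text
([-0.513, 2.046, 0.437], [0.0002, -0.0017, 0.8151])
```

```bash

python3 -m pendant '[[-0.06,0.24,0,0,0,0,0],[-0.12,0.48,0,0,0,0,0],[-0.18,0.72,0,0,0,0,0],[-0.25,1,0,0,0,0,0],[-0.25,1,0,0,0,0,0]]' >/dev/null
python3 -m pendant '[[-0.06,0.24,0,0,0,0,0],[-0.12,0.48,0,0,0,0,0],[-0.18,0.72,0,0,0,0,0],[-0.263,1,0,0,0,0,0],[-0.263,1,0,0,0,0,0]]' >/dev/null
python3 -m pendant '[[0,0,0,0,0,0.35,0],[0,0,0,0,0,0.35,0],[0,0,0,0,0,0.35,0],[0,0,0,0,0,0.35,0],[0,0,0,0,0,0.35,0],[0,0,0,0,0,0.35,0],[0,0,0,0,0,0.35,0],[0,0,0,0,0,0.35,0]]' >/dev/null
python3 -m pendant '[[0,0,0,0,0,0.465,0],[0,0,0,0,0,0.465,0],[0,0,0,0,0,0.465,0],[0,0,0,0,0,0.465,0],[0,0,0,0,0,0.465,0],[0,0,0,0,0,0.465,0],[0,0,0,0,0,0.465,0],[0,0,0,0,0,0.465,0]]' >/dev/null
python3 -m pendant '[[0,0,0,0,0,0.1,0],[0,0,0,0,0,0.1,0]]'
python3 - <<'E'
from h import *
s=readout.read_state();print(s["joint_positions"].round(1))
print(row(np.array([.4335,-.0155,.15]),pose(39.7,0),.061))
p,d=capture("wrist");cv2.imwrite("pics/w21.png",p[:,:,::-1])
for r in look_for("bottle_a","wrist"):
    e=r["extent"];print(np.round(e).tolist(),round(r["conf"],2),wpix((e[0]+e[2])/2,(e[1]+e[3])/2,.05,s).round(3))
E
```

```text
time_s: 47.3
position: [0.4346, -0.0256, 0.2984]
tcp_rot: [[0.796, 0.605, -0.0], [0.605, -0.796, 0.002], [0.001, -0.001, -1.0]]
force: [0.5, 0.6, -1.0]
opening: 0.496
grasp_force: 0.0
[-1.820e+01  1.510e+01  1.076e+02  1.000e-01  5.730e+01  3.450e+01]
([0.026, -0.043, 0.437], [-0.0005, -0.0003, -0.0138])
[173.0, 116.0, 205.0, 173.0] 0.97 [0.415 0.082 0.05 ]
[378.0, 44.0, 404.0, 100.0] 0.88 [ 0.609 -0.041  0.05 ]
[150.0, 112.0, 181.0, 134.0] 0.84 [0.418 0.118 0.05 ]
[280.0, 137.0, 305.0, 165.0] 0.72 [ 0.474 -0.012  0.05 ]
[260.0, 158.0, 286.0, 214.0] 0.55 [ 0.432 -0.018  0.05 ]
```

```bash

python3 -m pendant '[[0.02,-0.039,0.2,0,0,-0.014,0],[0.02,-0.039,0.44,0,0,-0.014,0],[0.02,-0.039,0.65,0,0,-0.014,0],[0.02,-0.039,0.8,0,0,-0.014,0],[0.02,-0.039,0.9,0,0,-0.014,0],[0.02,-0.039,0.945,0,0,-0.014,0],[0.02,-0.039,0.945,0,0,-0.014,0],[0.02,-0.039,0.945,0,0,-0.014,0]]'
python3 -m pendant '[[0,0,0,0,0,0,1],[0,0,0,0,0,0,1],[0,0,0,0,0,0,1],[0,0,0,0,0,0,1],[0,0,0,0,0,0,1]]'
python3 -m pendant '[[0,0,-0.1,0,0,0,1],[0,0,-0.3,0,0,0,1],[0,0,-0.5,0,0,0,1],[0,0,-0.6,0,0,0,1],[0,0,-0.6,0,0,0,1]]'
python3 - <<'E'
from h import *
s=readout.read_state();print(s["joint_positions"].round(1))
print(row(np.array([.462,-.085,.16]),pose(180,0),.061))
E
```

```text
time_s: 48.2
position: [0.4337, -0.0165, 0.11]
tcp_rot: [[0.765, 0.644, 0.001], [0.644, -0.765, 0.002], [0.002, -0.001, -1.0]]
force: [-0.3, 0.0, 0.6]
opening: 0.493
grasp_force: 0.0
time_s: 48.7
position: [0.4335, -0.0164, 0.11]
tcp_rot: [[0.765, 0.643, 0.001], [0.643, -0.765, 0.002], [0.002, -0.001, -1.0]]
force: [-1.2, -0.1, 6.5]
opening: 0.277
grasp_force: 30.0
time_s: 49.2
position: [0.4346, -0.0169, 0.232]
tcp_rot: [[0.765, 0.643, 0.007], [0.644, -0.765, 0.0], [0.005, 0.004, -1.0]]
force: [0.0, 0.8, -0.0]
opening: 0.276
grasp_force: 30.0
[-17.1  21.5 112.3   0.2  45.8  32.7]
([-0.115, 0.348, 0.056], [0.0026, 0.0008, -0.7775])
```

```bash

python3 -m pendant '[[0,0,0,0,0,-0.26,1],[0,0,0,0,0,-0.26,1],[0,0,0,0,0,-0.26,1],[0,0,0,0,0,-0.26,1],[0,0,0,0,0,-0.26,1],[0,0,0,0,0,-0.26,1]]' >/dev/null
python3 -m pendant '[[0,0,0,0,0,-0.26,1],[0,0,0,0,0,-0.26,1],[0,0,0,0,0,-0.26,1],[0,0,0,0,0,-0.26,1],[0,0,0,0,0,-0.26,1],[0,0,0,0,0,-0.26,1]]' >/dev/null
python3 -m pendant '[[0,0,0,0,0,-0.257,1],[0,0,0,0,0,-0.257,1],[0,0,0,0,0,-0.257,1],[0,0,0,0,0,-0.257,1],[0,0,0,0,0,-0.257,1],[0,0,0,0,0,-0.257,1],[0,0,0,0,0,-0.257,1]]'
python3 - <<'E'
from h import *
s=readout.read_state();print(s["joint_positions"].round(1))
print(row(np.array([.462,-.085,.16]),pose(180,0),.0635))
print(row(np.array([.462,-.085,.049]),pose(180,0),.0635))
E
```

```text
time_s: 51.1
position: [0.4324, -0.0164, 0.2282]
tcp_rot: [[-1.0, 0.002, -0.003], [0.002, 1.0, 0.003], [0.003, 0.003, -1.0]]
force: [0.3, 0.5, -0.4]
opening: 0.279
grasp_force: 30.0
[ -17.1   21.9  112.6    0.2   45.7 -107.1]
([-0.149, -0.343, 0.022], [0.001, -0.0009, -0.0006])
([-0.15, -0.344, 0.577], [0.001, -0.0009, -0.0006])
```

```bash

python3 -m pendant '[[-0.07,-0.17,0,0,0,0,1],[-0.149,-0.343,0,0,0,0,1],[-0.149,-0.343,0.2,0,0,0,1],[-0.149,-0.343,0.38,0,0,0,1],[-0.149,-0.343,0.5,0,0,0,1],[-0.15,-0.344,0.56,0,0,0,1],[-0.15,-0.344,0.577,0,0,0,1],[-0.15,-0.344,0.577,0,0,0,1]]'|grep -E "posit|^force"
python3 -m pendant '[[0,0,0.006,0,0,0,1],[0,0,0.006,0,0,0,1]]'|grep -E "posit|^force"
python3 -m pendant '[[0,0,0.006,0,0,0,1],[0,0,0.006,0,0,0,1]]'|grep -E "posit|^force"
```

```text
position: [0.4632, -0.0852, 0.1137]
force: [-0.9, -0.4, 0.5]
position: [0.4637, -0.0853, 0.1136]
force: [0.0, -0.2, 0.6]
position: [0.4633, -0.0852, 0.1119]
force: [-0.3, -0.6, -0.4]
```

```bash

python3 -m pendant '[[0,0,0.005,0,0,0,1],[0,0,0.005,0,0,0,1]]'|grep -E "posit|^force"
python3 -m pendant '[[0,0,0.004,0,0,0,1],[0,0,0.004,0,0,0,1]]'|grep -E "posit|^force"
```

```text
position: [0.4631, -0.0852, 0.1105]
force: [0.4, 0.3, 0.3]
position: [0.4632, -0.0852, 0.11]
force: [-0.1, 0.2, 3.7]
```

```bash

python3 -m pendant '[[0,0,0,0,0,0,0.35],[0,0,0,0,0,0,0.25],[0,0,0,0,0,0,0.1],[0,0,0,0,0,0,0],[0,0,0,0,0,0,0]]'|grep -E "posit|^force"
python3 -m pendant '[[0,0,-0.1,0,0,0,0],[0,0,-0.3,0,0,0,0],[0,0,-0.5,0,0,0,0],[0,0,-0.5,0,0,0,0]]'|grep -E "posit|^force"
python3 - <<'E'
from h import *
s=readout.read_state()
p,d=capture("wrist")
for r in look_for("bottle_a","wrist"):
    e=r["extent"];print(np.round(e).tolist(),round(r["conf"],2),wpix((e[0]+e[2])/2,(e[1]+e[3])/2,.0465,s).round(3))
print(row(np.array([.462,-.085,.14]),pose(180,45),.063))
E
```

```text
position: [0.463, -0.0852, 0.1095]
force: [-0.3, -0.0, -0.6]
position: [0.4656, -0.0864, 0.2138]
force: [1.1, -0.1, -0.3]
[266.0, 172.0, 297.0, 248.0] 0.93 [ 0.467 -0.085  0.046]
[293.0, 323.0, 339.0, 343.0] 0.93 [ 0.599 -0.05   0.046]
[528.0, 193.0, 560.0, 226.0] 0.84 [0.466 0.201 0.046]
[350.0, 200.0, 388.0, 251.0] 0.83 [ 0.481 -0.008  0.046]
[483.0, 152.0, 533.0, 185.0] 0.81 [0.424 0.134 0.046]
[455.0, 121.0, 488.0, 188.0] 0.74 [0.414 0.087 0.046]
[10.0, 213.0, 34.0, 249.0] 0.74 [ 0.491 -0.372  0.046]
([-0.216, 0.003, 0.129], [0.0006, 0.2506, -0.0003])
```

```bash

python3 -m pendant '[[-0.216,0.003,0.05,0,0.25,0,0],[-0.216,0.003,0.05,0,0.25,0,0],[-0.216,0.003,0.08,0,0.25,0,0],[-0.216,0.003,0.1,0,0.25,0,0],[-0.216,0.003,0.129,0,0.25,0,0],[-0.216,0.003,0.129,0,0.25,0,0],[-0.216,0.003,0.129,0,0.25,0,0]]'|grep -E "posit|^force"
python3 - <<'E'
from h import *
print(row(np.array([.464,-.085,.0475]),pose(180,45),.063))
E
```

```text
position: [0.5057, -0.0844, 0.1803]
force: [-0.7, 0.2, -0.3]
([-0.324, -0.005, 0.3], [0.0013, -0.0019, 0.0007])
```

```bash

python3 -m pendant '[[-0.12,-0.005,0.11,0,0,0,0],[-0.22,-0.005,0.2,0,0,0,0],[-0.29,-0.005,0.27,0,0,0,0],[-0.324,-0.005,0.3,0,0,0,0],[-0.324,-0.005,0.3,0,0,0,0],[-0.324,-0.005,0.3,0,0,0,0]]'|grep -E "posit|^force"
python3 -m pendant '[[0,0,0,0,0,0,1],[0,0,0,0,0,0,1],[0,0,0,0,0,0,1],[0,0,0,0,0,0,1],[0,0,0,0,0,0,1]]'|grep -E "posit|^force|open"
python3 -m pendant '[[0.1,0,-0.1,0,0,0,1],[0.3,0,-0.3,0,0,0,1],[0.5,0,-0.5,0,0,0,1],[0.5,0,-0.5,0,0,0,1]]'|grep -E "posit|^force|open"
python3 -m pendant '[[0,0,0,0,0,0.333,1],[0,0,0,0,0,0.333,1],[0,0,0,0,0,0.333,1],[0,0,0,0,0,0.333,1],[0,0,0,0,0,0.333,1],[0,0,0,0,0,0.333,1],[0,0,0,0,0,0.333,1],[0,0,0,0,0,0.333,1]]' >/dev/null
python3 -m pendant '[[0,0,0,0,0,0.333,1],[0,0,0,0,0,0.333,1],[0,0,0,0,0,0.333,1],[0,0,0,0,0,0.333,1],[0,0,0,0,0,0.333,1],[0,0,0,0,0,0.333,1],[0,0,0,0,0,0.333,1],[0,0,0,0,0,0.333,1]]' >/dev/null
python3 -m pendant '[[0,0,0,0,0,0.334,1],[0,0,0,0,0,0.334,1],[0,0,0,0,0,0.334,1],[0,0,0,0,0,0.334,1],[0,0,0,0,0,0.334,1],[0,0,0,0,0,0.334,1],[0,0,0,0,0,0.334,1],[0,0,0,0,0,0.334,1]]'
python3 - <<'E'
from h import *
s=readout.read_state();print(s["joint_positions"].round(1), (s["position"]+s["tcp_rot"]@[0,0,.063]).round(4))
print("down",row(np.array([.472,-.087,.068]),pose(0,-45),.063))
p,d=capture("wrist")
for r in look_for("bottle_a","wrist"): print(np.round(r["extent"]).tolist(),round(r["conf"],2))
E
```

```text
position: [0.5099, -0.0858, 0.0962]
force: [0.1, -0.3, 1.3]
position: [0.51, -0.0857, 0.0962]
force: [1.0, 0.6, 2.6]
opening: 0.277
position: [0.5112, -0.0864, 0.2416]
force: [0.5, -0.5, -0.3]
opening: 0.278
time_s: 58.3
position: [0.5096, -0.0859, 0.2367]
tcp_rot: [[0.707, 0.002, -0.707], [0.005, -1.0, 0.003], [-0.707, -0.006, -0.707]]
force: [0.2, -0.0, 0.2]
opening: 0.279
grasp_force: 30.0
[-16.7  42.8  78.9 -11.8 101.9  75.3] [ 0.465  -0.0857  0.1922]
down ([0.464, 0.009, 0.414], [-0.001, 0.0002, 0.0017])
[258.0, 216.0, 304.0, 337.0] 0.81
[162.0, 60.0, 202.0, 135.0] 0.76
[0.0, 100.0, 24.0, 147.0] 0.73
[81.0, 110.0, 130.0, 156.0] 0.59
[60.0, 116.0, 91.0, 178.0] 0.56
[553.0, 91.0, 560.0, 105.0] 0.42
```

```bash
python3 -m pendant '[[0.14,0.009,0.12,0,0,0,1],[0.28,0.009,0.25,0,0,0,1],[0.38,0.009,0.34,0,0,0,1],[0.44,0.009,0.39,0,0,0,1],[0.464,0.009,0.414,0,0,0,1],[0.464,0.009,0.414,0,0,0,1],[0.464,0.009,0.414,0,0,0,1]]'|grep -E "posit|^force"
python3 -m pendant '[[0.004,0,0.004,0,0,0,1],[0.004,0,0.004,0,0,0,1]]'|grep -E "posit|^force"
python3 -m pendant '[[0.004,0,0.004,0,0,0,1],[0.004,0,0.004,0,0,0,1]]'|grep -E "posit|^force"
python3 -m pendant '[[0.004,0,0.004,0,0,0,1],[0.004,0,0.004,0,0,0,1]]'|grep -E "posit|^force"
```

```text
position: [0.5173, -0.0876, 0.1138]
force: [-0.8, -0.4, -0.9]
position: [0.5172, -0.0876, 0.1126]
force: [0.6, -0.1, -0.5]
position: [0.5168, -0.0875, 0.1108]
force: [-0.2, 0.5, -1.4]
position: [0.5167, -0.0875, 0.1093]
force: [-0.6, -0.5, -0.2]
```

```bash

python3 -m pendant '[[0.004,0,0.004,0,0,0,1],[0.004,0,0.004,0,0,0,1]]'|grep -E "posit|^force"
python3 -m pendant '[[0.004,0,0.004,0,0,0,1],[0.004,0,0.004,0,0,0,1]]'|grep -E "posit|^force"
python3 -m pendant '[[0.003,0,0.003,0,0,0,1],[0.003,0,0.003,0,0,0,1]]'|grep -E "posit|^force"
```

```text
position: [0.5168, -0.0875, 0.1084]
force: [-0.1, 0.7, 1.5]
position: [0.5168, -0.0875, 0.1083]
force: [1.7, 1.0, 5.1]
position: [0.5168, -0.0875, 0.1082]
force: [2.0, 0.1, 9.4]
```

Contact. Release, back off, then head for the second fallen bottle.

```bash
python3 -m pendant '[[-0.006,0,-0.006,0,0,0,1],[-0.006,0,-0.006,0,0,0,1]]'|grep -E "^force"
python3 -m pendant '[[0,0,0,0,0,0,0.3],[0,0,0,0,0,0,0.15],[0,0,0,0,0,0,0],[0,0,0,0,0,0,0],[0,0,0,0,0,0,0]]'|grep -E "posit|^force|open"
python3 -m pendant '[[0,0,-0.1,0,0,0,0],[0,0,-0.25,0,0,0,0],[0,0,-0.5,0,0,0,0],[-0.2,0,-0.6,0,0,0,0],[-0.4,0,-0.6,0,0,0,0],[-0.4,0,-0.6,0,0,0,0]]'|grep -E "posit|^force"
python3 - <<'E'
from h import *
s=readout.read_state();print(s["joint_positions"].round(1))
p,d=capture("top");W=cloud(d,"top")
for a,b in ((.085,.11),(.048,.075)):
  m=(d>0)&(W[...,2]>a)&(W[...,2]<b)&(W[...,1]>-.2)&(W[...,1]<.24)&(W[...,0]>.36)&(W[...,0]<.52)
  k,lab,st,ce=cv2.connectedComponentsWithStats(m.astype(np.uint8))
  for i in range(1,k):
    if st[i,4]>12: w=W[lab==i];print(a,st[i,4],w.mean(0).round(4))
p,d=capture("wrist")
for r in look_for("bottle_a","wrist"): print(np.round(r["extent"]).tolist(),round(r["conf"],2))
print(row(np.array([.4075,.084,.16]),pose(17.6,0),.061))
E
```

```text
force: [1.0, -0.1, 3.5]
position: [0.5167, -0.0875, 0.1078]
force: [-1.0, 0.6, 0.7]
opening: 0.494
position: [0.5441, -0.0878, 0.2536]
force: [1.2, -0.2, -0.1]
[-16.   43.9  72.7 -11.6 106.8  75.2]
0.085 30 [0.4233 0.1155 0.0937]
0.048 211 [0.4164 0.0891 0.0572]
[173.0, 80.0, 209.0, 151.0] 0.96
[9.0, 114.0, 43.0, 168.0] 0.96
[530.0, 76.0, 560.0, 117.0] 0.92
[82.0, 132.0, 104.0, 185.0] 0.9
[265.0, 86.0, 296.0, 153.0] 0.74
[0.0, 30.0, 543.0, 203.0] 0.74
[94.0, 124.0, 146.0, 167.0] 0.72
([-0.387, -0.858, 0.588], [-0.0394, 0.2477, -0.0929])
```

```bash

python3 -m pendant '[[-0.1,-0.2,0,-0.039,0.248,-0.093,0.1],[-0.2,-0.4,0.1,-0.039,0.248,-0.093,0.1],[-0.3,-0.6,0.2,-0.039,0.248,-0.093,0.1],[-0.387,-0.858,0.25,-0.039,0.248,-0.093,0.1],[-0.387,-0.858,0.25,-0.039,0.248,-0.093,0.1],[-0.387,-0.858,0.25,-0.039,0.248,-0.093,0.1],[-0.387,-0.858,0.25,-0.039,0.248,-0.093,0.1]]'
python3 - <<'E'
from h import *
s=readout.read_state();print(s["joint_positions"].round(1))
p,d=capture("wrist");cv2.imwrite("pics/w30.png",p[:,:,::-1])
for r in look_for("bottle_a","wrist"):
    e=r["extent"];print(np.round(e).tolist(),round(r["conf"],2),wpix((e[0]+e[2])/2,(e[1]+e[3])/2,.0465,s).round(3),wpix((e[0]+e[2])/2,e[1],.0465,s).round(3))
# blue cap segmentation
h=cv2.cvtColor(p,cv2.COLOR_RGB2HSV);m=((h[...,0]>105)&(h[...,0]<130)&(h[...,1]>120)&(h[...,2]>40)).astype(np.uint8)
k,lab,st,ce=cv2.connectedComponentsWithStats(m)
for i in range(1,k):
    if st[i,4]>60: print("blue",st[i].tolist(),wpix(*ce[i],.0465,s).round(4))
print(row(np.array([.4061,.0835,.12]),pose(17.6,0),.061))
E
```

```text
time_s: 62.45
position: [0.4531, 0.0846, 0.2685]
tcp_rot: [[0.953, 0.303, -0.003], [0.303, -0.953, 0.001], [-0.002, -0.002, -1.0]]
force: [0.4, 0.7, 0.5]
opening: 0.449
grasp_force: 0.0
[-3.400e+00  1.980e+01  1.064e+02  1.000e-01  5.400e+01  6.890e+01]
[256.0, 198.0, 281.0, 256.0] 0.95 [0.416 0.085 0.046] [0.445 0.094 0.046]
[417.0, 216.0, 457.0, 250.0] 0.91 [ 0.464 -0.098  0.046] [ 0.483 -0.089  0.047]
[226.0, 201.0, 254.0, 239.0] 0.85 [0.414 0.116 0.046] [0.434 0.121 0.046]
[357.0, 187.0, 392.0, 225.0] 0.78 [ 0.471 -0.013  0.046] [ 0.49  -0.005  0.046]
[156.0, 141.0, 193.0, 170.0] 0.65 [0.459 0.198 0.046] [0.473 0.202 0.046]
[418.0, 61.0, 456.0, 121.0] 0.62 [ 0.607 -0.035  0.046] [ 0.637 -0.024  0.046]
blue [417, 64, 15, 17, 141] [ 0.6196 -0.0138  0.0465]
blue [157, 153, 18, 15, 200] [0.452  0.2065 0.0465]
blue [377, 206, 17, 17, 198] [ 0.4665 -0.0274  0.0465]
blue [231, 217, 14, 19, 197] [0.4069 0.1166 0.0465]
blue [438, 234, 17, 17, 184] [ 0.4583 -0.1157  0.0465]
blue [262, 243, 14, 16, 139] [0.3913 0.0773 0.0465]
([-0.236, -0.073, 0.439], [-0.0005, 0.0006, -0.0003])
```

```bash

python3 -m pendant '[[-0.12,-0.036,0.1,0,0,0,0.1],[-0.236,-0.071,0.3,0,0,0,0.1],[-0.236,-0.071,0.5,0,0,0,0.1],[-0.236,-0.071,0.65,0,0,0,0.1],[-0.236,-0.071,0.75,0,0,0,0.1],[-0.236,-0.071,0.8,0,0,0,0.1],[-0.236,-0.071,0.8,0,0,0,0.1],[-0.236,-0.071,0.8,0,0,0,0.1]]'|grep -E "posit|^force"
python3 -m pendant '[[0,0,0,0,0,0,1],[0,0,0,0,0,0,1],[0,0,0,0,0,0,1],[0,0,0,0,0,0,1],[0,0,0,0,0,0,1]]'|grep -E "posit|^force|open"
python3 -m pendant '[[0,0,-0.1,0,0,0,1],[0,0,-0.3,0,0,0,1],[0,0,-0.5,0,0,0,1],[0,0,-0.7,0,0,0,1],[0,0,-0.7,0,0,0,1]]'|grep -E "posit|^force|open"
```

```text
position: [0.4068, 0.0831, 0.1091]
force: [-0.9, -0.7, 0.2]
position: [0.4065, 0.0833, 0.1099]
force: [-0.3, -0.5, 6.7]
opening: 0.271
position: [0.4084, 0.0832, 0.2535]
force: [0.2, -0.0, -0.8]
opening: 0.278
```

```bash

python3 -m pendant '[[0.1,0,0,0,0,-0.3,1],[0.2,0,0,0,0,-0.3,1],[0.2,0,0,0,0,-0.3,1],[0.2,0,0,0,0,-0.3,1],[0.2,0,0,0,0,-0.3,1],[0.2,0,0,0,0,-0.3,1],[0.2,0,0,0,0,-0.3,1]]' >/dev/null
python3 -m pendant '[[0,0,0,0,0,-0.3,1],[0,0,0,0,0,-0.3,1],[0,0,0,0,0,-0.3,1],[0,0,0,0,0,-0.3,1],[0,0,0,0,0,-0.3,1],[0,0,0,0,0,-0.3,1],[0,0,0,0,0,-0.3,1]]' >/dev/null
python3 -m pendant '[[0,0,0,0,0,-0.302,1],[0,0,0,0,0,-0.302,1],[0,0,0,0,0,-0.302,1],[0,0,0,0,0,-0.302,1],[0,0,0,0,0,-0.302,1],[0,0,0,0,0,-0.302,1],[0,0,0,0,0,-0.302,1]]'
python3 - <<'E'
from h import *
s=readout.read_state();print(s["joint_positions"].round(1))
print(row(np.array([.465,.053,.16]),pose(180,0),.0635))
print(row(np.array([.465,.053,.050]),pose(180,0),.0635))
E
```

```text
time_s: 66.45
position: [0.4433, 0.0953, 0.2481]
tcp_rot: [[-1.0, -0.003, -0.002], [-0.003, 1.0, 0.001], [0.002, 0.001, -1.0]]
force: [-0.0, -0.6, -0.7]
opening: 0.274
grasp_force: 30.0
[-2.100e+00  2.120e+01  1.087e+02  1.000e-01  5.030e+01 -9.230e+01]
([-0.108, -0.212, 0.123], [0.0004, -0.0007, 0.0009])
([-0.109, -0.212, 0.673], [0.0004, -0.0007, 0.0009])
```

```bash

python3 -m pendant '[[-0.109,-0.212,0.1,0,0,0,1],[-0.109,-0.212,0.2,0,0,0,1],[-0.109,-0.212,0.4,0,0,0,1],[-0.109,-0.212,0.55,0,0,0,1],[-0.109,-0.212,0.63,0,0,0,1],[-0.109,-0.212,0.67,0,0,0,1],[-0.109,-0.212,0.67,0,0,0,1],[-0.109,-0.212,0.67,0,0,0,1]]'|grep -E "posit|^force"
python3 -m pendant '[[0,0,0.006,0,0,0,1],[0,0,0.006,0,0,0,1]]'|grep -E "posit|^force"
python3 -m pendant '[[0,0,0.006,0,0,0,1],[0,0,0.006,0,0,0,1]]'|grep -E "posit|^force"
python3 -m pendant '[[0,0,0.004,0,0,0,1],[0,0,0.004,0,0,0,1]]'|grep -E "posit|^force"
```

```text
position: [0.466, 0.053, 0.1153]
force: [0.0, -0.8, -1.0]
position: [0.4663, 0.053, 0.1147]
force: [0.8, 0.2, 0.3]
position: [0.4661, 0.053, 0.1131]
force: [-0.1, -0.4, 0.2]
position: [0.4659, 0.053, 0.112]
force: [0.2, 0.1, -0.3]
```

```bash

python3 -m pendant '[[0,0,0.006,0,0,0,1],[0,0,0.006,0,0,0,1]]'|grep -E "posit|^force"
python3 -m pendant '[[0,0,0.004,0,0,0,1],[0,0,0.004,0,0,0,1]]'|grep -E "posit|^force"
```

```text
position: [0.4659, 0.053, 0.1106]
force: [0.3, 1.0, 0.0]
position: [0.4659, 0.053, 0.11]
force: [0.3, 1.1, 0.7]
```

```bash

python3 -m pendant '[[0,0,0,0,0,0,0.35],[0,0,0,0,0,0,0.25],[0,0,0,0,0,0,0.1],[0,0,0,0,0,0,0],[0,0,0,0,0,0,0]]'|grep -E "posit|^force"
python3 -m pendant '[[0,0,-0.1,0,0,0,0],[0,0,-0.3,0,0,0,0],[0,0,-0.5,0,0,0,0],[0,0,-0.5,0,0,0,0]]'|grep -E "posit|^force"
python3 - <<'E'
from h import *
s=readout.read_state()
p,d=capture("wrist")
for r in look_for("bottle_a","wrist"):
    e=r["extent"];print(np.round(e).tolist(),round(r["conf"],2),wpix((e[0]+e[2])/2,(e[1]+e[3])/2,.0465,s).round(3),wpix((e[0]+e[2])/2,e[1],.0465,s).round(3))
print(row(np.array([.456,.053,.13]),pose(180,45),.063))
E
```

```text
position: [0.4659, 0.053, 0.11]
force: [-0.2, -0.8, 0.1]
position: [0.4685, 0.0527, 0.2142]
force: [-0.1, -0.4, -0.0]
[94.0, 193.0, 144.0, 234.0] 0.96 [ 0.474 -0.095  0.046] [ 0.454 -0.092  0.046]
[184.0, 199.0, 223.0, 246.0] 0.91 [ 0.482 -0.014  0.046] [ 0.46  -0.012  0.046]
[421.0, 188.0, 469.0, 227.0] 0.83 [0.468 0.205 0.046] [0.449 0.202 0.046]
[338.0, 139.0, 379.0, 176.0] 0.63 [0.424 0.118 0.046] [0.409 0.117 0.046]
[263.0, 161.0, 296.0, 238.0] 0.58 [0.461 0.052 0.046] [0.428 0.052 0.046]
([-0.172, 0.001, 0.182], [0.0003, 0.2508, -0.0001])
```

```bash

python3 -m pendant '[[-0.172,-0.001,0.05,0,0.25,0,0],[-0.172,-0.001,0.05,0,0.25,0,0],[-0.172,-0.001,0.08,0,0.25,0,0],[-0.172,-0.001,0.1,0,0.25,0,0],[-0.172,-0.001,0.15,0,0.25,0,0],[-0.172,-0.001,0.182,0,0.25,0,0],[-0.172,-0.001,0.182,0,0.25,0,0]]'|grep -E "posit|^force"
python3 - <<'E'
from h import *
print(row(np.array([.458,.0525,.0475]),pose(180,45),.063))
E
```

```text
position: [0.4992, 0.0527, 0.1704]
force: [-0.8, 0.1, 0.4]
([-0.29, -0.002, 0.264], [0.0006, -0.0015, 0.0002])
```

```bash

python3 -m pendant '[[-0.12,-0.002,0.11,0,0,0,0],[-0.22,-0.002,0.2,0,0,0,0],[-0.27,-0.002,0.245,0,0,0,0],[-0.295,-0.002,0.27,0,0,0,0],[-0.295,-0.002,0.27,0,0,0,0],[-0.295,-0.002,0.27,0,0,0,0]]'|grep -E "posit|^force"
python3 -m pendant '[[0,0,0,0,0,0,1],[0,0,0,0,0,0,1],[0,0,0,0,0,0,1],[0,0,0,0,0,0,1],[0,0,0,0,0,0,1]]'|grep -E "posit|^force|open"
python3 -m pendant '[[0.1,0,-0.1,0,0,0,1],[0.3,0,-0.3,0,0,0,1],[0.5,0,-0.5,0,0,0,1],[0.5,0,-0.5,0,0,0,1]]'|grep -E "posit|^force|open"
python3 -m pendant '[[0,0,0,0,0,0.333,1],[0,0,0,0,0,0.333,1],[0,0,0,0,0,0.333,1],[0,0,0,0,0,0.333,1],[0,0,0,0,0,0.333,1],[0,0,0,0,0,0.333,1],[0,0,0,0,0,0.333,1],[0,0,0,0,0,0.333,1]]' >/dev/null
python3 -m pendant '[[0,0,0,0,0,0.333,1],[0,0,0,0,0,0.333,1],[0,0,0,0,0,0.333,1],[0,0,0,0,0,0.333,1],[0,0,0,0,0,0.333,1],[0,0,0,0,0,0.333,1],[0,0,0,0,0,0.333,1],[0,0,0,0,0,0.333,1]]' >/dev/null
python3 -m pendant '[[0,0,0,0,0,0.334,1],[0,0,0,0,0,0.334,1],[0,0,0,0,0,0.334,1],[0,0,0,0,0,0.334,1],[0,0,0,0,0,0.334,1],[0,0,0,0,0,0.334,1],[0,0,0,0,0,0.334,1],[0,0,0,0,0,0.334,1]]'
python3 - <<'E'
from h import *
s=readout.read_state();print(s["joint_positions"].round(1), (s["position"]+s["tcp_rot"]@[0,0,.063]).round(4))
print("down",row(np.array([.475,.055,.070]),pose(0,-45),.063))
p,d=capture("wrist")
for r in look_for("bottle_a","wrist"): print(np.round(r["extent"]).tolist(),round(r["conf"],2))
E
```

```text
position: [0.5041, 0.0523, 0.0947]
force: [0.6, -0.3, 0.6]
position: [0.5041, 0.0524, 0.0941]
force: [0.8, 0.7, 2.3]
opening: 0.281
position: [0.5053, 0.0521, 0.2395]
force: [0.4, 0.1, -0.8]
opening: 0.275
time_s: 73.85
position: [0.5037, 0.0522, 0.2348]
tcp_rot: [[0.707, 0.003, -0.707], [0.005, -1.0, 0.001], [-0.707, -0.005, -0.707]]
force: [0.7, -0.5, -0.3]
opening: 0.276
grasp_force: 30.0
[ -5.1  42.3  80.5  -3.6 102.1  85.4] [0.4592 0.0523 0.1903]
down ([0.481, -0.011, 0.369], [-0.0004, 0.0001, 0.0016])
[343.0, 54.0, 387.0, 129.0] 0.79
[433.0, 73.0, 474.0, 145.0] 0.77
[256.0, 216.0, 304.0, 330.0] 0.72
[192.0, 102.0, 224.0, 172.0] 0.68
[86.0, 80.0, 128.0, 144.0] 0.6
```

```bash
python3 -m pendant '[[0.14,-0.01,0.1,0,0,0,1],[0.28,-0.01,0.2,0,0,0,1],[0.38,-0.01,0.3,0,0,0,1],[0.45,-0.01,0.34,0,0,0,1],[0.481,-0.01,0.369,0,0,0,1],[0.481,-0.01,0.369,0,0,0,1],[0.481,-0.01,0.369,0,0,0,1]]'|grep -E "posit|^force"
python3 -m pendant '[[0.004,0,0.004,0,0,0,1],[0.004,0,0.004,0,0,0,1]]'|grep -E "posit|^force"
python3 -m pendant '[[0.004,0,0.004,0,0,0,1],[0.004,0,0.004,0,0,0,1]]'|grep -E "posit|^force"
python3 -m pendant '[[0.004,0,0.004,0,0,0,1],[0.004,0,0.004,0,0,0,1]]'|grep -E "posit|^force"
python3 -m pendant '[[0.004,0,0.004,0,0,0,1],[0.004,0,0.004,0,0,0,1]]'|grep -E "posit|^force"
```

```text
position: [0.5201, 0.0543, 0.1157]
force: [0.4, -0.6, -1.0]
position: [0.5201, 0.0543, 0.1147]
force: [-0.2, -0.8, -0.7]
position: [0.5197, 0.0543, 0.1129]
force: [-0.3, -0.1, -0.4]
position: [0.5196, 0.0543, 0.1114]
force: [-1.4, 0.5, -0.7]
position: [0.5197, 0.0543, 0.1105]
force: [-0.2, -0.4, 1.5]
```

```bash

python3 -m pendant '[[0.003,0,0.003,0,0,0,1],[0.003,0,0.003,0,0,0,1]]'|grep -E "posit|^force"
python3 -m pendant '[[0.003,0,0.003,0,0,0,1],[0.003,0,0.003,0,0,0,1]]'|grep -E "posit|^force"
```

```text
position: [0.5197, 0.0543, 0.1104]
force: [0.7, 0.5, 4.3]
position: [0.5197, 0.0544, 0.1103]
force: [1.2, -0.2, 9.0]
```

```bash
python3 -m pendant '[[-0.005,0,-0.005,0,0,0,1],[-0.005,0,-0.005,0,0,0,1]]'|grep -E "^force"
python3 -m pendant '[[0,0,0,0,0,0,0.3],[0,0,0,0,0,0,0.15],[0,0,0,0,0,0,0],[0,0,0,0,0,0,0],[0,0,0,0,0,0,0]]'|grep -E "posit|^force|open"
python3 -m pendant '[[0,0,-0.1,0,0,0,0],[0,0,-0.25,0,0,0,0],[0,0,-0.5,0,0,0,0],[-0.2,0,-0.6,0,0,0,0],[-0.5,0,-0.6,0,0,0,0],[-0.8,0,-0.7,0,0,0,0],[-0.8,0,-0.7,0,0,0,0]]'|grep -E "posit|^force"
python3 - <<'E'
from h import *
for n in ("scene","wrist","top"):
  p,d=capture(n);cv2.imwrite(f"pics/{n}40.png",p[:,:,::-1])
  for t in ("bottle_a","petri_dish","lab_timer"):
    print(n,t,[(np.round(r["extent"]).tolist(),round(r["conf"],2)) for r in look_for(t,n)])
W=cloud(d,"top")
for y0,y1 in ((-.2,.24),):
  m=(d>0)&(W[...,2]>.085)&(W[...,2]<.13)&(W[...,1]>-.35)&(W[...,1]<y1)&(W[...,0]>.36)&(W[...,0]<.52)
  k,lab,st,ce=cv2.connectedComponentsWithStats(m.astype(np.uint8))
  for i in range(1,k):
    if st[i,4]>8: w=W[lab==i];print(st[i,4],w.mean(0).round(4))
E
```

```text
force: [-0.2, -0.0, 4.3]
position: [0.5196, 0.0543, 0.1099]
force: [0.7, -0.7, 0.5]
opening: 0.491
position: [0.5041, 0.0543, 0.3258]
force: [1.6, -0.0, -0.7]
scene bottle_a [([288.0, 241.0, 301.0, 267.0], 0.78), ([308.0, 199.0, 318.0, 224.0], 0.67), ([253.0, 254.0, 265.0, 282.0], 0.62), ([291.0, 211.0, 303.0, 236.0], 0.58), ([280.0, 222.0, 294.0, 250.0], 0.57), ([250.0, 217.0, 272.0, 226.0], 0.57)]
scene petri_dish [([190.0, 244.0, 218.0, 263.0], 0.58)]
scene lab_timer [([277.0, 186.0, 298.0, 206.0], 0.72), ([235.0, 210.0, 340.0, 307.0], 0.62), ([280.0, 222.0, 292.0, 248.0], 0.43)]
wrist bottle_a [([123.0, 24.0, 160.0, 74.0], 0.84), ([207.0, 51.0, 235.0, 97.0], 0.83), ([264.0, 10.0, 295.0, 56.0], 0.78), ([331.0, 2.0, 366.0, 56.0], 0.64)]
wrist petri_dish []
wrist lab_timer []
top bottle_a [([300.0, 224.0, 306.0, 235.0], 0.67), ([416.0, 203.0, 430.0, 232.0], 0.67), ([240.0, 223.0, 252.0, 236.0], 0.53)]
top petri_dish []
top lab_timer [([338.0, 157.0, 366.0, 182.0], 0.6)]
30 [ 0.4756 -0.0097  0.0935]
27 [0.4732 0.0551 0.0942]
29 [ 0.4682 -0.0857  0.0932]
82 [ 0.4377 -0.2931  0.1137]
```

The scene camera shows five upright bottles in the tray. The crank paddle is back at its zero bearing after three turns, and the dish and timer haven't moved. Handing in.

```bash
python3 -c "
from rig import bot
print(bot.hand_in())"
```

```text
the job is handed in; nothing more can be done
None
```

The job is handed in: all five bottles stand in the tray, which is fully home at the left after three crank turns, but two fell over during or just after cranking (cause not seen) and I stood them up again only once the tray was home; the dish and timer were not moved.

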